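# Load the rock analyser, lock it and key in the run

### The job

Put every sawn rock specimen lying on the bench into the analyser's open sample tray, the round core plugs in the left bay and the rectangular blocks in the right bay (left and right as the robot sees them), each resting on the bay floor and not on another one. Then push the tray fully shut and slide the locking bolt on top of the housing all the way across to the left. Only when the tray is shut and bolted, press the keys fully down one at a time in this order, letting each come up again: round, square, round again, long bar; never press the cross-shaped key, and leave the white tube rack where it is.

Things in the scene. Friction and masses are not known exactly. Their poses are not given: they have to be found in the camera images.
- analyser: low white instrument housing, 200 (x) x 340 (y) x 75 mm high, fixed. Origin: centre of its underside; its x axis points from its open front (towards the robot) to its back, y to its left, z up. The four keys stand in one row along y on its top, 18 mm in front of its centre, 48 mm apart; which key is where varies
- tray (a joint): sliding sample tray of the analyser, opening out of its front (along the analyser's -x). 0 = fully shut, 0.11 m = fully open; it starts 0.10 to 0.11 m open, when both bays lie wholly outside the housing. Slides with about 2 N of friction and stays where it is left
- tray_mid (a point): centre of the tray's inner floor, at floor level (12 mm above the bench), axes as the analyser's; moves with the tray. A divider 6 mm thick and 26 mm high runs along x through this point and parts the tray in two bays, each 95 mm (x) x 148 mm (y) inside with walls 26 mm high: left bay on +y, right bay on -y. Shut, the space over the tray floor is 53 mm high
- tray_front (a point): middle of the flat outer front face of the tray (face 336 mm wide along y, reaching from 4.5 to 59.5 mm above the bench), 37 mm above the bench, 69.5 mm in front of tray_mid; when shut it stands 22 mm in front of the housing; push it along the analyser's +x to shut the tray
- bolt (a joint): locking bolt on top of the housing near its front edge: slides along the analyser's y. 0 = unlocked (right), 0.05 m = locked (left end). About 1.5 N of friction, stays where it is left
- bolt_grip (a point): middle of the bolt's dark steel grip, a block 26 (x) x 14 (y) x 18 mm high standing 2 mm above the housing top, 30 mm behind its front edge; this point is 11 mm above the housing top
- plug_a: a grey-brown sawn rock core plug, a cylinder of 32 mm diameter and 34 mm height, about 70 g, standing on end. Origin: centre of its underside, z along its axis. May be absent
- plug_b: a second core plug, the same as plug_a. May be absent
- block_a: a grey-brown sawn rock rectangular block, 40 (x) x 26 (y) x 32 mm high, about 90 g. Origin: centre of its underside. May be absent
- block_b: a second block, the same as block_a. May be absent
- plug_c: a third core plug, the same as plug_a. May be absent
- block_c: a third block, the same as block_a. May be absent
- key_round (a joint): spring key with a white round cap, 28 mm diameter, in a flat black bezel: 0 = up, 0.005 m = fully down; needs about 1 N to start and 4 N to go fully down, springs back when released
- key_round_top (a point): centre of the top face of the round key's cap, 17.5 mm above the housing top when up
- key_square (a joint): spring key with a white square cap, 26 x 26 mm, in a flat black bezel: 0 = up, 0.005 m = fully down; needs about 1 N to start and 4 N to go fully down, springs back when released
- key_square_top (a point): centre of the top face of the square key's cap, 17.5 mm above the housing top when up
- key_bar (a joint): spring key with a white long bar cap, 42 (analyser x) x 14 mm (y), in a flat black bezel: 0 = up, 0.005 m = fully down; needs about 1 N to start and 4 N to go fully down, springs back when released
- key_bar_top (a point): centre of the top face of the bar key's cap, 17.5 mm above the housing top when up
- key_cross (a joint): spring key with a white cross-shaped cap, 36 mm across with arms 11 mm wide, in a flat black bezel: 0 = up, 0.005 m = fully down; needs about 1 N to start and 4 N to go fully down, springs back when released
- key_cross_top (a point): centre of the top face of the cross key's cap, 17.5 mm above the housing top when up
- rack: bystander: white plastic tube rack, 70 x 190 x 62 mm (tubes to 95 mm); origin: centre of its underside; leave it alone
Things that resemble listed ones, but are neither listed nor needed, are in the scene too. What is shaped like the block_a but blue or orange is not meant.

How it is judged:
On the way, in this order (a step that is already met when the one before it is completed fails the run):
1. every specimen present lies in its bay of the tray: plugs left, blocks right (y of plug_a in the frame of tray_mid between 0.002 and 0.154 m and x of plug_a in the frame of tray_mid between -0.05 and 0.05 m and z of plug_a in the frame of tray_mid between -0.006 and 0.026 m and y of plug_b in the frame of tray_mid between 0.002 and 0.154 m and x of plug_b in the frame of tray_mid between -0.05 and 0.05 m and z of plug_b in the frame of tray_mid between -0.006 and 0.026 m and y of plug_c in the frame of tray_mid between 0.002 and 0.154 m and x of plug_c in the frame of tray_mid between -0.05 and 0.05 m and z of plug_c in the frame of tray_mid between -0.006 and 0.026 m and y of block_a in the frame of tray_mid between -0.154 and -0.002 m and x of block_a in the frame of tray_mid between -0.05 and 0.05 m and z of block_a in the frame of tray_mid between -0.006 and 0.026 m and y of block_b in the frame of tray_mid between -0.154 and -0.002 m and x of block_b in the frame of tray_mid between -0.05 and 0.05 m and z of block_b in the frame of tray_mid between -0.006 and 0.026 m and y of block_c in the frame of tray_mid between -0.154 and -0.002 m and x of block_c in the frame of tray_mid between -0.05 and 0.05 m and z of block_c in the frame of tray_mid between -0.006 and 0.026 m), for 0.2 s.
2. the tray is pushed fully shut (within 6 mm) (value of joint tray below 0.006 m), for 0.2 s.
3. the bolt is slid across (beyond 43 of its 50 mm) (value of joint bolt above 0.043 m and value of joint tray below 0.008 m), for 0.2 s.
4. the round key is pressed (beyond 3.5 of its 5 mm) (value of joint key_round above 0.0035 m and value of joint tray below 0.008 m and value of joint bolt above 0.04 m), for 0.1 s.
5. then the square key is pressed (value of joint key_square above 0.0035 m and value of joint tray below 0.008 m and value of joint bolt above 0.04 m), for 0.1 s.
6. then the round key is pressed again (all of step 4), for 0.1 s.
7. then the long bar key is pressed (value of joint key_bar above 0.0035 m and value of joint tray below 0.008 m and value of joint bolt above 0.04 m), for 0.1 s.
At the end, for the whole second after the job is handed in: All specimens present rest on the floor of their bay (plugs left, blocks right: origin inside the bay and less than 26 mm above its floor), the tray is shut within 8 mm, the bolt is beyond 40 of its 50 mm, all keys are up again (less than 2 mm down), all at rest (all of step 1 and value of joint tray below 0.008 m and value of joint bolt above 0.04 m and value of joint each of key_round, key_square, key_bar, key_cross below 0.002 m and linear speed of each of plug_a, plug_b, plug_c, block_a, block_b, block_c below 0.02 m/s); the robot touches nothing.
It fails at once if the cross-shaped key is pressed (more than 3 mm) (value of joint key_cross above 0.003 m).
It fails at once if two keys are down at the same time (more than 3 mm) (value of joint each of key_round, key_square above 0.003 m or value of joint each of key_round, key_bar above 0.003 m or value of joint each of key_round, key_cross above 0.003 m or value of joint each of key_square, key_bar above 0.003 m or value of joint each of key_square, key_cross above 0.003 m or value of joint each of key_bar, key_cross above 0.003 m).
It fails at once if a key is pressed (more than 3 mm) while the tray is open by more than 15 mm or the bolt is short of 35 mm ((value of joint tray above 0.015 m or value of joint bolt below 0.035 m) and value of joint any of key_round, key_square, key_bar, key_cross above 0.003 m).
It fails at once if the tube rack is moved more than 30 mm (distance of rack from where it was at the start of the episode above 0.03 m).
Of plug_a, plug_b, plug_c, block_a, block_b, block_c only 3 to 5 are there at a start; the rules pass over those that are not, and their reading is None.
At some moment in a run one of plug_a, plug_b, plug_c, block_a, block_b, block_c may be knocked a few centimetres aside while the robot is not near it.
Once in a run the grip may slacken for a moment while it holds something.
It also fails if it takes over 200 s, if anything falls off the work surface, if the arm or the gripper's body presses on something with over 40 N, if the wrist force passes 120 N, or if a joint passes its speed limit or range.

### The arm

A 6-joint arm with a two-finger parallel gripper is mounted at the origin on the work surface. World frame = base frame: x ahead of the robot, y to its left, z up, the work surface at z = 0. Lengths are in m, angles in rad, forces in N, time in s.
With the tool pointing down it reaches from about 0.325 to 0.9 m from the base axis. Payload 3.5 kg.
Tool frame: the origin (TCP) lies at the very end of the fingers, on their centre line; the grasp point (between the pads) lies 19 mm behind it; z points along the fingers, y is the line along which they close (so a half turn about z gives the same grasp; the last joint's range is limited). The gripper opens to 85 mm and grips with 20 to 120 N. Pads are 22 mm wide; open, the fingers measure 114 mm over their backs; the gripper's body (76 mm by 85 mm) begins 54 mm behind the grasp point. The pads swing forward as they close: fully open they stand 13 mm farther back than shut.
Start: joints at [-1.314, 0.276, -0.026, 1.268, 0, 1.467], TCP at [0.22, -0.585, 0.231] pointing down, gripper open.
Joint ranges: [-3.12, 3.12], [-0.85, 1.88], [-1.08, 1.24], [-1.95, 2.15], [-1.57, 1.53], [-3.14, 3.14]. Speed limits (rad/s): [2.57, 2.57, 3.14, 3.14, 3.14, 3.14].

### API

Orientations are given as a rotation vector (axis times angle).
In Python, from station import manip, viewer gives the robot as it stands. The module is installed in compiled form; this text tells all that it offers.
- The arm moves only by the tool arm_command, never from a script. Its argument "targets" is a list of rows, each an object of numbers: "tx", "ty", "tz": the shift along the tool's x, y, z in units of 50 mm (1.0 is 50 mm); "wx", "wy", "wz": the turn, a rotation vector about the tool's x, y, z in units of 10 degrees (1.0 is 10 degrees); "jaw": the opening, from -1 (shut) to 1 (fully open). A call has 1 to 5 rows; each row shifts and turns the commanded pose from where the row before left it, along the tool's axes as they then stand; what a row does not reach is not made up. A row lasts 1/8 s, in which the tool goes at most 62.5 mm and 10.7 degrees, less where a joint would pass 70% of its speed; a pose out of reach is approached as far as the arm can. A call is refused whole if a number of a shift passes 1 or a number of a turn 1, either way. A call with a gripper value outside its range is refused whole. The fingers move at their own pace and stop on an object; "force" is the grip in N (left out, the last holds). Time passes only in rows, so rows that do not move let the fingers close. It gives the time, the measured TCP pose, the force, the opening and the grip force at its end, in the units of the state.
- manip.sense(): the state, without advancing time (a new reading comes with each control period).
- viewer.camera(name): name is "side" or "top" or "wrist"; returns a dict with "img" (480x640x3 uint8, red, green, blue), "range_z" (480x640 float32, m along the optical axis (not along the pixel's ray), 0 where there is no reading), "K" (3x3 intrinsics, pixels), "position" and "attitude" of the camera in the world; the wrist camera has in their place "tool_from_camera" (4x4, takes a point from camera to tool coordinates, whose origin is the TCP and whose axes are the flange's). Camera axes: x right, y up, looking along -z (the intrinsics and any distortion apply to the point x, -y, -z); pixel columns grow to the right and rows downward; lengths in m; the calibration is good to about 2 mm. A picture is of the moment at which its call begins: read the wrist's pose just before it.
- manip.sign_off(): hands the job in; it is judged then, once.
The state is a dict: "time": time; "joints": joint angles; "joint_velocities": joint speeds; "joint_torque": joint torques, N m; "position": TCP position; "tcp_rot": TCP orientation; "contact_force": force on the tool from outside, world axes, zero at the start; "torque": the same for the moment, N m; "gripper_width": finger opening in m; "grasp_force": force on a finger pad.
Only numpy, scipy, OpenCV 4.12 (cv2) and the standard library are available. Lean on these libraries where they do the work, as an engineer would, in place of code of your own. Each camera call takes 0.05 s, during which the arm holds its last target. There are 200 camera calls.

## Working session

There is one attempt and no reset: what is moved stays moved. The work goes in short steps, Python scripts to look and compute and a tool call to move; the robot and the scene stay as the last step left them, time stands still between calls to the robot, and variables do not carry over. Pictures are saved under pics/ and viewed, at most 14 in all, crops included, and the job is handed in when it is done.

Besides the shell and the picture viewer there is one more tool, called after "Call:" by a JSON object that holds its "fn" and its "kwargs". arm_command: Moves the arm, as the interface text tells. Its arguments: {"type":"object","properties":{"targets":{"type":"array","items":{"type":"object","properties":{"tx":{"type":"number"},"ty":{"type":"number"},"tz":{"type":"number"},"wx":{"type":"number"},"wy":{"type":"number"},"wz":{"type":"number"},"jaw":{"type":"number"}}}},"force":{"type":"number"}},"required":["targets"]}

```bash
mkdir -p pics; cat > h.py <<'E'
import numpy as np, cv2
from scipy.spatial.transform import Rotation as R
from station import manip, viewer
def cam(name):
    s=manip.sense(); c=viewer.camera(name)
    if name=='wrist':
        T=np.eye(4);T[:3,:3]=R.from_rotvec(s['tcp_rot']).as_matrix();T[:3,3]=s['position']
        c['T']=T@np.array(c['tool_from_camera'])
    else:
        a=np.array(c['attitude'],float);T=np.eye(4)
        T[:3,:3]=a if a.shape==(3,3) else R.from_rotvec(a).as_matrix() if a.size==3 else R.from_quat(a).as_matrix()
        T[:3,3]=c['position'];c['T']=T
    return c
def cloud(c):
    z=c['range_z'];v,u=np.mgrid[:480,:640];K=c['K']
    p=np.stack([(u-K[0,2])/K[0,0]*z,-(v-K[1,2])/K[1,1]*z,-z],-1)
    w=p@c['T'][:3,:3].T+c['T'][:3,3]; w[z<=0]=np.nan
    return w
def save(n,img): cv2.imwrite('pics/'+n+'.png',cv2.cvtColor(img,cv2.COLOR_RGB2BGR))
E
python3 - <<'E'
from h import *
print(manip.sense())
for n in('top','side','wrist'):
    c=cam(n);save(n+'0',c['img']);print(n,[(k,v) for k,v in c.items() if k not in('img','range_z')])
    np.savez('/tmp/'+n,img=c['img'],w=cloud(c))
E
```

```text
{'time': 0.0, 'joints': array([-1.31439822e+00,  2.77128755e-01, -2.79212714e-02,  1.26797961e+00,
        1.82690209e-06,  1.46738313e+00]), 'joint_velocities': array([-0.00156892,  0.00146542, -0.0011433 , -0.00056769,  0.00134967,
        0.0002945 ]), 'joint_torque': array([-8.33778195e-04, -4.45509446e+01,  2.95202672e+01,  1.64422486e-02,
       -3.43913928e-05,  1.45121282e-05]), 'position': array([ 0.21984313, -0.58421526,  0.2301433 ]), 'tcp_rot': array([-3.08869818e+00, -5.61747894e-01,  2.65030510e-04]), 'contact_force': array([-0.15398175, -0.0765969 ,  0.5776298 ]), 'torque': array([-0.00719704,  0.02164875, -0.03869845]), 'grasp_force': 0.0, 'gripper_width': 0.08552206982678046}
top [('K', array([[595.80600649,   0.        , 314.00188539],
       [  0.        , 595.80600649, 239.3301405 ],
       [  0.        ,   0.        ,   1.        ]])), ('position', array([0.26506665, 0.0878557 , 1.21094143])), ('attitude', array([ 0.18004468, -0.19019208, -1.57797608])), ('T', array([[-0.01572753,  0.97232872, -0.2330869 ,  0.26506665],
       [-0.99986564, -0.01421694,  0.008159
[... 773 characters left out ...]
 382.58838564, 231.88622275],
       [  0.        ,   0.        ,   1.        ]])), ('tool_from_camera', array([[ 8.26326364e-04,  9.54205655e-01,  2.99150272e-01,
         7.55957904e-02],
       [ 9.99999559e-01, -9.21846822e-04,  1.78189543e-04,
         1.61750877e-03],
       [ 4.45800197e-04,  2.99149993e-01, -9.54205996e-01,
        -1.41590081e-01],
       [ 0.00000000e+00,  0.00000000e+00,  0.00000000e+00,
         1.00000000e+00]])), ('T', array([[ 0.35283888,  0.89262972,  0.28056532,  0.29124789],
       [-0.93568079,  0.33739883,  0.10326417, -0.55947452],
       [-0.00248574, -0.2989552 ,  0.95426391,  0.37183843],
       [ 0.        ,  0.        ,  0.        ,  1.        ]]))]
```

View pics/top0.png

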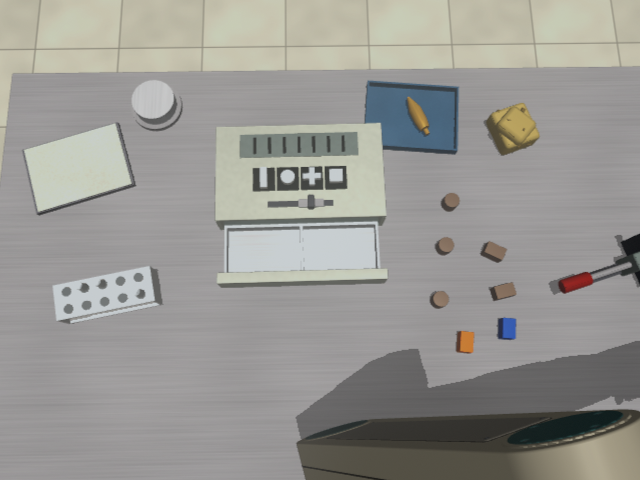

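View pics/side0.png

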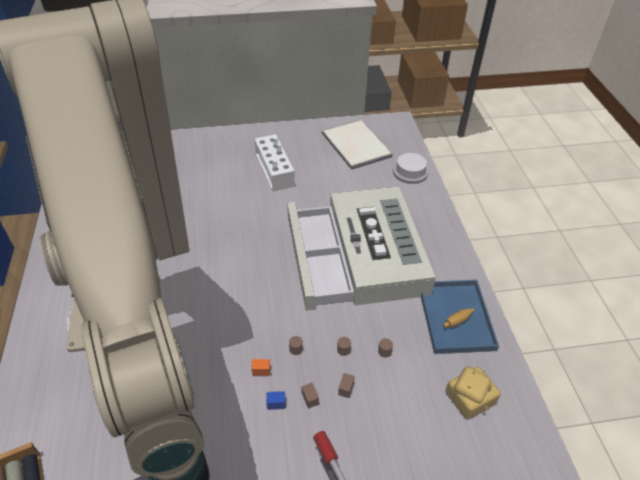

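The top view shows three brown plugs at (451,201), (446,246), (441,299) and two brown blocks at (495,251), (505,291). Look-alikes to leave: the blue block (508,328) and the orange block (467,342). The side view shows the same five. The keys from left to right are bar (263,177), round (288,177), cross (312,177), square (336,176). The bolt grip is at (311,201) and the rack at (105,295). Next I'll measure and make a close crop.

```bash
cat > meas.py <<'E'
from h import *
def specimens(c,w=None,zmin=.02,zmax=.05,amax=6000):
    w=cloud(c) if w is None else w
    im=c['img'];hsv=cv2.cvtColor(im,cv2.COLOR_RGB2HSV)
    m=(w[...,2]>zmin)&(w[...,2]<zmax)&(hsv[...,2]<170)
    m=m.astype(np.uint8);n,l,st,ce=cv2.connectedComponentsWithStats(m)
    out=[]
    for i in range(1,n):
        if st[i,4]<40 or st[i,4]>amax: continue
        p=w[l==i];zt=np.percentile(p[:,2],80);q=p[p[:,2]>zt-.004][:,:2].astype(np.float32)
        r=cv2.minAreaRect(q*1000)
        out.append((ce[i].round(),st[i,4],np.round(r[0],1),np.round(r[1],1),round(r[2],1),round(zt,4),im[l==i].mean(0).round()))
    return out
E
python3 - <<'E'
from meas import *
for n in('top','side'):
    d=np.load(f'/tmp/{n}.npz');print(n)
    for o in specimens({'img':d['img']},d['w']):
        if o[2][0]>150 and -800<o[2][1]<200: print(*o)
d=np.load('/tmp/top.npz');w=d['w']
# housing top
m=(w[...,2]>.065)&(w[...,2]<.08);m[:, :200]=0;m[:,400:]=0;m[300:]=0
r=cv2.minAreaRect((w[m][:,:2]*1000).astype(np.float32));print('house',r,np.nanmedian(w[m][:,2]))
for nm,(u,v) in dict(bar=(263,177),round=(288,177),cross=(312,177),sq=(336,176),grip=(311,202),frontL=(222,277),frontR=(384,275),frontM=(302,277),binL=(262,250),binR=(342,250),rack=(105,295)).items():
    print(nm,np.nanmedian(w[v-2:v+3,u-2:u+3].reshape(-1,3),0).round(4))
save('crop',cv2.resize(d['img'][180:360,410:540],None,fx=4,fy=3.3))
E
```

```text
top
[370.  96.] 93 [860.5 -44.9] [ 29.  105.2] 69.4 0.0247 [ 79. 102. 121.]
[443.  86.] 66 [ 890.5 -205.9] [75.  10.7] 81.1 0.0242 [ 77.  96. 111.]
[418. 114.] 303 [ 822.3 -150.7] [69.7 25.7] 23.3 0.0312 [140. 114.  70.]
[457. 115.] 55 [ 823.2 -236. ] [ 4.5 75. ] 85.7 0.0242 [ 97. 113. 128.]
[508. 137.] 465 [ 785.2 -349. ] [91.5 79.1] 24.0 0.0468 [106.  95.  65.]
[450. 148.] 47 [ 750.4 -210.1] [41.4 19.1] 86.1 0.0249 [ 75.  96. 114.]
[409. 146.] 104 [ 750.8 -129.1] [113.5   6.3] 84.2 0.0245 [ 70.  93. 112.]
[451. 201.] 205 [ 627.6 -208.8] [30.8 29.3] 76.0 0.036 [121. 104.  90.]
[342. 226.] 195 [575.8  26.3] [147.2   7.8] 88.2 0.035 [113. 115. 114.]
[446. 245.] 211 [ 533.3 -190.3] [29.1 30.7] 66.0 0.0359 [125. 108.  94.]
[630. 247.] 133 [ 522.7 -561.6] [31.5  5.3] 19.6 0.0436 [24. 25. 27.]
[495. 251.] 289 [ 518.9 -289.8] [39.7 26.6] 62.9 0.034 [121. 103.  89.]
[624. 260.] 45 [ 495.4 -545.6] [10.7  4.9] 1.2 0.0457 [47. 50. 48.]
[629. 271.] 46 [ 472.2 -552.8] [10.6  4.5] 19.4 0.0455 [49. 52. 51.]
[301. 283.] 409 [457.5 102.6] [  2.1 332.3] 0.7 0.0439 [98. 99. 94.]
[505. 291.] 282 [ 437.
[... 1028 characters left out ...]
1 25.3] 63.2 0.0345 [122. 102.  93.]
[469. 401.] 445 [ 776.1 -374.5] [ 60.3 110.1] 64.4 0.0451 [121. 106.  76.]
[310. 393.] 248 [ 438.3 -301. ] [25.9 41.8] 13.2 0.0342 [120. 100.  91.]
[275. 402.] 87 [ 361.8 -306.7] [22.6 43.1] 67.1 0.0329 [ 64.  78. 131.]
house ((622.1102294921875, 104.12300872802734), (320.8252868652344, 340.4129638671875), 0.6481766700744629) 0.07548167563691477
bar [0.6613 0.1773 0.0926]
round [0.6603 0.1278 0.0934]
cross [0.6606 0.0805 0.0924]
sq [0.6618 0.0328 0.0918]
grip [0.6074 0.0832 0.096 ]
frontL [0.4681 0.2593 0.0603]
frontR [ 0.4677 -0.058   0.0594]
frontM [0.4656 0.1029 0.0604]
binL [0.5312 0.1852 0.0124]
binR [0.5288 0.0208 0.0129]
rack [0.4358 0.4839 0.0613]
```

View pics/crop.png

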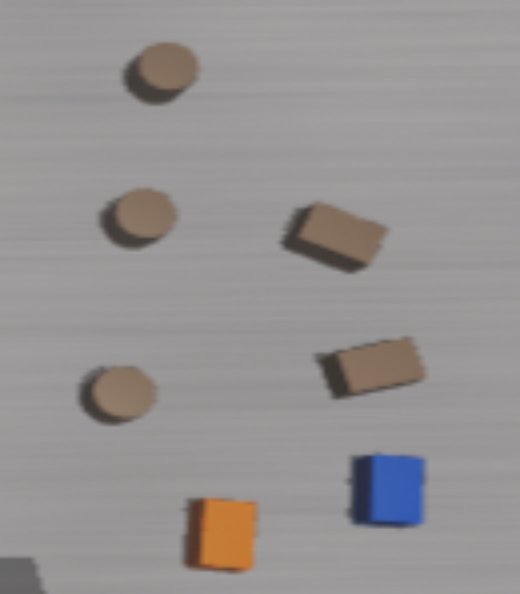

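The crop confirms the choice: three brown plugs at left and two brown blocks at right. Orange and blue at the bottom stay. Top and side agree on the heights (plug tops 36 mm, block tops 34 mm). The tray middle is near (0.5265, 0.103). I'll turn the tool to yaw 90° so that it closes along world x.

Call:
{"fn": "arm_command", "kwargs": {"targets": [{"wz": -1, "jaw": 1}, {"wz": -1}, {"wz": -1}, {"wz": -1}, {"wz": -1}], "force": 40}}

```text
invalid input at $.targets[0]: expected keys tx, ty, tz, wx, wy, wz, jaw
```

Call:
{"fn": "arm_command", "kwargs": {"targets": [{"wz": -1}, {"wz": -0.94}, {"tx": 1, "ty": 0.5}, {"tx": 1, "ty": 0.5}, {"tx": 1, "ty": 0.5}]}}

```text
invalid input at $.targets[0]: expected keys tx, ty, tz, wx, wy, wz, jaw
```

Call:
{"fn": "arm_command", "kwargs": {"targets": [{"tx": 1, "ty": 0.5}, {"tx": 1, "ty": 0.5}, {"tx": 1, "ty": 0.5}, {"tx": 1, "ty": 0.5}, {}]}}

```text
invalid input at $.targets[0]: expected keys tx, ty, tz, wx, wy, wz, jaw
```

All keys are needed in every row.

Call:
{"fn": "arm_command", "kwargs": {"targets": [{"tx": 0, "ty": 0, "tz": 0, "wx": 0, "wy": 0, "wz": -1, "jaw": 1}, {"tx": 0, "ty": 0, "tz": 0, "wx": 0, "wy": 0, "wz": -1, "jaw": 1}, {"tx": 0, "ty": 0, "tz": 0, "wx": 0, "wy": 0, "wz": -1, "jaw": 1}, {"tx": 0, "ty": 0, "tz": 0, "wx": 0, "wy": 0, "wz": -1, "jaw": 1}, {"tx": 0, "ty": 0, "tz": 0, "wx": 0, "wy": 0, "wz": -1, "jaw": 1}], "force": 40}}

```text
time: 0.78
position: [0.22, -0.5846, 0.2308]
tcp_rot: [-2.558, -1.823, -0.001]
contact_force: [-1.0, 0.1, -0.4]
gripper_width: 0.0857
grasp_force: 0.0
```

Call:
{"fn": "arm_command", "kwargs": {"targets": [{"tx": 0, "ty": 0, "tz": 0, "wx": 0, "wy": 0, "wz": -1, "jaw": 1}, {"tx": 0, "ty": 0, "tz": 0, "wx": 0, "wy": 0, "wz": -0.94, "jaw": 1}, {"tx": 1, "ty": 0.5, "tz": 0, "wx": 0, "wy": 0, "wz": 0, "jaw": 1}, {"tx": 1, "ty": 0.5, "tz": 0, "wx": 0, "wy": 0, "wz": 0, "jaw": 1}, {"tx": 1, "ty": 0.5, "tz": 0, "wx": 0, "wy": 0, "wz": 0, "jaw": 1}]}}

```text
time: 1.4
position: [0.2954, -0.4333, 0.2309]
tcp_rot: [-2.222, -2.221, -0.001]
contact_force: [0.7, -0.4, -0.4]
gripper_width: 0.0857
grasp_force: 0.0
```

Call:
{"fn": "arm_command", "kwargs": {"targets": [{"tx": 1, "ty": 0.5, "tz": 0, "wx": 0, "wy": 0, "wz": 0, "jaw": 1}, {"tx": 1, "ty": 0.5, "tz": 0, "wx": 0, "wy": 0, "wz": 0, "jaw": 1}, {"tx": 1, "ty": 0.5, "tz": 0, "wx": 0, "wy": 0, "wz": 0, "jaw": 1}, {"tx": 1, "ty": 0.5, "tz": 0, "wx": 0, "wy": 0, "wz": 0, "jaw": 1}, {"tx": 0, "ty": 0, "tz": 0, "wx": 0, "wy": 0, "wz": 0, "jaw": 1}]}}

```text
time: 2.02
position: [0.3956, -0.2315, 0.231]
tcp_rot: [-2.214, -2.227, -0.001]
contact_force: [-0.7, 0.4, -0.4]
gripper_width: 0.0849
grasp_force: 0.0
```

```bash
cat > look.py <<'E'
from meas import *
import sys
s=manip.sense();p=s['position'];x=R.from_rotvec(s['tcp_rot']).as_matrix()
yaw=np.degrees(np.arctan2(x[1,0],x[0,0]));print('tcp',p.round(4),'yaw',yaw.round(2),'tilt z',x[:,2].round(4),'w',round(s['gripper_width'],4),'t',round(s['time'],1))
for n in sys.argv[1:]:
    c=cam(n);print(n)
    for o in specimens(c):
        q,a=o[2],o[6]
        if 150<q[0]<720 and -450<q[1]<290 and 12<min(o[3]) and max(o[3])<50 and a[0]>a[2] and a[0]<a[2]+70:
            ang=o[4]+(0 if o[3][0]>o[3][1] else 90); d=np.array([q[0]/1e3-p[0],q[1]/1e3-p[1],-p[2]])
            print(q,o[3],'long',ang,'z',o[5],'px',o[0],'move(50mm)',(d@x/.05).round(2))
E
python3 look.py top side wrist
```

```text
tcp [ 0.3956 -0.2315  0.231 ] yaw 90.35 tilt z [-4.0e-04  1.2e-03 -1.0e+00] w 0.0849 t 2.0
top
[ 626.7 -208.6] [29.1 30.6] long 134.1 z 0.0354 px [451. 201.] move(50mm) [0.43 4.63 4.62]
[ 532.2 -189.4] [29.3 31. ] long 148.5 z 0.036 px [446. 245.] move(50mm) [0.82 2.74 4.62]
[ 519.4 -290. ] [39.7 26.6] long 63.8 z 0.0335 px [495. 251.] move(50mm) [-1.19  2.47  4.62]
[ 435.9 -295.7] [25.9 28.9] long 101.4 z 0.0337 px [501. 291.] move(50mm) [-1.29  0.8   4.62]
[ 422.6 -172.1] [29.  30.7] long 132.2 z 0.0357 px [440. 299.] move(50mm) [1.18 0.55 4.62]
side
[ 424.5 -171.8] [32.4 29.1] long 46.1 z 0.0359 px [295. 343.] move(50mm) [1.19 0.59 4.62]
[ 534.2 -189.2] [29.8 31.3] long 92.4 z 0.0361 px [344. 344.] move(50mm) [0.82 2.78 4.62]
[ 628.  -207.2] [29.9 31.1] long 135.8 z 0.0358 px [385. 345.] move(50mm) [0.45 4.65 4.62]
[ 520.7 -289.2] [42.  25.5] long 63.5 z 0.0339 px [346. 383.] move(50mm) [-1.17  2.5   4.62]
[ 438.7 -300.7] [25.6 40.4] long 101.7 z 0.0344 px [310. 393.] move(50mm) [-1.39  0.86  4.62]
wrist
[ 424.6 -171.8] [31.  30.7] long 0.2 z 0.0334 px [352. 126.] move(50mm) [1.19 0.59 4.62]
[ 534.5 -190. ] [30.6 31.2] long 142.0 z 0.0333 px [475. 148.] move(50mm) [0.81 2.79 4.62]
[ 628.5 -207.9] [30.6 31.4] long 135.6 z 0.0333 px [577. 169.] move(50mm) [0.44 4.66 4.62]
[ 521.5 -289.5] [40.2 26.5] long 63.6 z 0.0313 px [448. 253.] move(50mm) [-1.18  2.51  4.62]
[ 439.7 -301.4] [25.9 40.5] long 103.1 z 0.0313 px [363. 264.] move(50mm) [-1.41  0.88  4.62]
```

Call:
{"fn": "arm_command", "kwargs": {"targets": [{"tx": 0.6, "ty": 0.29, "tz": 0.5, "wx": 0, "wy": 0, "wz": 0, "jaw": 1}, {"tx": 0.59, "ty": 0.29, "tz": 1, "wx": 0, "wy": 0, "wz": 0.03, "jaw": 1}, {"tx": 0, "ty": 0, "tz": 1, "wx": 0, "wy": 0, "wz": 0, "jaw": 1}, {"tx": 0, "ty": 0, "tz": 1, "wx": 0, "wy": 0, "wz": 0, "jaw": 1}, {"tx": 0, "ty": 0, "tz": 1, "wx": 0, "wy": 0, "wz": 0, "jaw": 1}]}}

```text
time: 2.8
position: [0.424, -0.1771, 0.005]
tcp_rot: [2.229, 2.212, -0.0]
contact_force: [1.3, 0.6, 0.7]
gripper_width: 0.0851
grasp_force: 0.0
```

Call:
{"fn": "arm_command", "kwargs": {"targets": [{"tx": 0, "ty": 0, "tz": 0, "wx": 0, "wy": 0, "wz": 0, "jaw": -0.4}, {"tx": 0, "ty": 0, "tz": 0, "wx": 0, "wy": 0, "wz": 0, "jaw": -0.4}, {"tx": 0, "ty": 0, "tz": 0, "wx": 0, "wy": 0, "wz": 0, "jaw": -0.4}, {"tx": 0, "ty": 0, "tz": 0, "wx": 0, "wy": 0, "wz": 0, "jaw": -0.4}, {"tx": 0, "ty": 0, "tz": 0, "wx": 0, "wy": 0, "wz": 0, "jaw": -0.4}]}}

```text
time: 3.42
position: [0.4261, -0.1772, 0.0088]
tcp_rot: [2.223, 2.212, 0.001]
contact_force: [-1.2, -1.8, 7.1]
gripper_width: 0.0305
grasp_force: 39.6
```

Call:
{"fn": "arm_command", "kwargs": {"targets": [{"tx": 0, "ty": 0, "tz": -0.8, "wx": 0, "wy": 0, "wz": 0, "jaw": -0.4}, {"tx": 0, "ty": 0, "tz": -1, "wx": 0, "wy": 0, "wz": 0, "jaw": -0.4}, {"tx": 0.8, "ty": 0.2, "tz": -0.4, "wx": 0, "wy": 0, "wz": 0, "jaw": -0.4}, {"tx": 0.9, "ty": 0.2, "tz": 0, "wx": 0, "wy": 0, "wz": 0, "jaw": -0.4}, {"tx": 0.9, "ty": 0.2, "tz": 0, "wx": 0, "wy": 0, "wz": 0, "jaw": -0.4}]}}

```text
time: 4.05
position: [0.4558, -0.0446, 0.1182]
tcp_rot: [2.225, 2.213, 0.004]
contact_force: [0.8, -0.7, -0.9]
gripper_width: 0.0307
grasp_force: 39.9
```

Call:
{"fn": "arm_command", "kwargs": {"targets": [{"tx": 0.9, "ty": 0.2, "tz": 0, "wx": 0, "wy": 0, "wz": 0, "jaw": -0.4}, {"tx": 0.9, "ty": 0.2, "tz": 0, "wx": 0, "wy": 0, "wz": 0, "jaw": -0.4}, {"tx": 0.9, "ty": 0.25, "tz": 0, "wx": 0, "wy": 0, "wz": 0, "jaw": -0.4}, {"tx": 0.9, "ty": 0.25, "tz": 0, "wx": 0, "wy": 0, "wz": 0, "jaw": -0.4}, {"tx": 0.9, "ty": 0.25, "tz": 0, "wx": 0, "wy": 0, "wz": 0, "jaw": -0.4}]}}

```text
time: 4.68
position: [0.5139, 0.1809, 0.1176]
tcp_rot: [2.226, 2.215, 0.003]
contact_force: [0.8, -1.2, -1.3]
gripper_width: 0.0308
grasp_force: 39.9
```

Call:
{"fn": "arm_command", "kwargs": {"targets": [{"tx": 0.9, "ty": 0.25, "tz": 0, "wx": 0, "wy": 0, "wz": 0, "jaw": -0.4}, {"tx": 0, "ty": 0, "tz": 0, "wx": 0, "wy": 0, "wz": 0, "jaw": -0.4}]}}

```text
time: 4.92
position: [0.5274, 0.2271, 0.1177]
tcp_rot: [2.221, 2.22, 0.006]
contact_force: [-0.4, -0.3, -1.0]
gripper_width: 0.0309
grasp_force: 39.9
```

Call:
{"fn": "arm_command", "kwargs": {"targets": [{"tx": 0, "ty": 0, "tz": 0.8, "wx": 0, "wy": 0, "wz": 0, "jaw": -0.4}, {"tx": 0, "ty": 0, "tz": 0.7, "wx": 0, "wy": 0, "wz": 0, "jaw": -0.4}, {"tx": 0, "ty": 0, "tz": 0.4, "wx": 0, "wy": 0, "wz": 0, "jaw": -0.4}, {"tx": 0, "ty": 0, "tz": 0, "wx": 0, "wy": 0, "wz": 0, "jaw": -0.4}, {"tx": 0, "ty": 0, "tz": 0, "wx": 0, "wy": 0, "wz": 0, "jaw": 0.1}]}}

```text
time: 5.55
position: [0.5257, 0.2234, 0.022]
tcp_rot: [-2.228, -2.215, 0.0]
contact_force: [-5.3, -0.6, 1.5]
gripper_width: 0.0462
grasp_force: 0.0
```

Call:
{"fn": "arm_command", "kwargs": {"targets": [{"tx": 0, "ty": 0, "tz": 0, "wx": 0, "wy": 0, "wz": 0, "jaw": 0.1}, {"tx": 0, "ty": 0, "tz": 0, "wx": 0, "wy": 0, "wz": 0, "jaw": 0.1}, {"tx": 0, "ty": 0, "tz": -1, "wx": 0, "wy": 0, "wz": 0, "jaw": 0.1}, {"tx": 0, "ty": 0, "tz": -1, "wx": 0, "wy": 0, "wz": 0, "jaw": 0.1}, {"tx": -1, "ty": 0, "tz": 0, "wx": 0, "wy": 0, "wz": 0, "jaw": 1}]}}

```text
time: 6.18
position: [0.5316, 0.1768, 0.1273]
tcp_rot: [2.216, 2.216, 0.019]
contact_force: [0.1, -0.5, -0.4]
gripper_width: 0.0641
grasp_force: 0.0
```

Call:
{"fn": "arm_command", "kwargs": {"targets": [{"tx": -1, "ty": 0, "tz": 0, "wx": 0, "wy": 0, "wz": 0, "jaw": 1}, {"tx": -1, "ty": 0, "tz": -0.5, "wx": 0, "wy": 0, "wz": 0, "jaw": 1}, {"tx": -1, "ty": 0, "tz": -0.5, "wx": 0, "wy": 0, "wz": 0, "jaw": 1}, {"tx": -1, "ty": 0, "tz": 0, "wx": 0, "wy": 0, "wz": 0, "jaw": 1}, {"tx": -1, "ty": 0, "tz": 0, "wx": 0, "wy": 0, "wz": 0, "jaw": 1}]}}

```text
time: 6.8
position: [0.5256, -0.0779, 0.1726]
tcp_rot: [2.224, 2.214, 0.003]
contact_force: [1.3, -0.9, 0.2]
gripper_width: 0.0854
grasp_force: 0.0
```

```bash
python3 look.py top side
```

```text
tcp [ 0.5256 -0.0779  0.1726] yaw 89.73 tilt z [ 0.0037 -0.001  -1.    ] w 0.0854 t 6.8
top
[522.6 227.8] [30.  29.5] long 47.2 z 0.0478 px [240. 252.] move(50mm) [ 6.12 -0.1   3.45]
[ 515.1 -297.8] [22.3 25.3] long 153.9 z 0.0339 px [501. 253.] move(50mm) [-4.4  -0.2   3.46]
[ 437.8 -303.9] [26.2 36.6] long 101.8 z 0.0341 px [506. 290.] move(50mm) [-4.53 -1.75  3.45]
side
[524.9 230.2] [34.6 27.9] long 81.9 z 0.0458 px [310. 215.] move(50mm) [ 6.16 -0.06  3.45]
[ 533.6 -189. ] [31.4 30.6] long 39.9 z 0.0362 px [344. 344.] move(50mm) [-2.22  0.16  3.45]
[ 628.1 -208.2] [30.8 30.2] long 40.2 z 0.0362 px [385. 345.] move(50mm) [-2.59  2.05  3.46]
[ 521.  -289.1] [41.5 25.5] long 63.3 z 0.0341 px [346. 383.] move(50mm) [-4.22 -0.08  3.46]
[ 438.9 -301.1] [26.  41.9] long 103.4 z 0.0342 px [310. 393.] move(50mm) [-4.47 -1.73  3.45]
```

Call:
{"fn": "arm_command", "kwargs": {"targets": [{"tx": -0.8, "ty": 0.05, "tz": 0, "wx": 0, "wy": 0, "wz": 0, "jaw": 1}, {"tx": -0.8, "ty": 0.05, "tz": 0, "wx": 0, "wy": 0, "wz": 0, "jaw": 1}, {"tx": -0.63, "ty": 0.06, "tz": 0.5, "wx": 0, "wy": 0, "wz": 0, "jaw": 1}, {"tx": 0, "ty": 0, "tz": 0.5, "wx": 0, "wy": 0, "wz": -0.03, "jaw": 1}, {"tx": 0, "ty": 0, "tz": 0, "wx": 0, "wy": 0, "wz": 0, "jaw": 1}]}}

```text
time: 7.52
position: [0.5304, -0.1864, 0.1194]
tcp_rot: [-2.218, -2.219, 0.002]
contact_force: [0.5, 0.7, -0.8]
gripper_width: 0.0854
grasp_force: 0.0
```

Call:
{"fn": "arm_command", "kwargs": {"targets": [{"tx": -0.06, "ty": 0.07, "tz": 0.6, "wx": 0, "wy": 0, "wz": 0, "jaw": 1}, {"tx": 0, "ty": 0, "tz": 0.8, "wx": 0, "wy": 0, "wz": 0, "jaw": 1}, {"tx": 0, "ty": 0, "tz": 0.8, "wx": 0, "wy": 0, "wz": 0, "jaw": 1}, {"tx": 0, "ty": 0, "tz": 0, "wx": 0, "wy": 0, "wz": 0, "jaw": 1}, {"tx": 0, "ty": 0, "tz": 0, "wx": 0, "wy": 0, "wz": 0, "jaw": -0.4}]}}

```text
time: 8.15
position: [0.537, -0.1906, 0.0132]
tcp_rot: [2.218, 2.221, 0.002]
contact_force: [0.9, 0.8, 0.2]
gripper_width: 0.0695
grasp_force: 0.0
```

Call:
{"fn": "arm_command", "kwargs": {"targets": [{"tx": 0, "ty": 0, "tz": 0, "wx": 0, "wy": 0, "wz": 0, "jaw": -0.4}, {"tx": 0, "ty": 0, "tz": 0, "wx": 0, "wy": 0, "wz": 0, "jaw": -0.4}, {"tx": 0, "ty": 0, "tz": 0, "wx": 0, "wy": 0, "wz": 0, "jaw": -0.4}, {"tx": 0, "ty": 0, "tz": 0, "wx": 0, "wy": 0, "wz": 0, "jaw": -0.4}]}}

```text
time: 8.65
position: [0.5368, -0.1911, 0.0133]
tcp_rot: [2.219, 2.22, 0.002]
contact_force: [0.0, -0.6, 5.7]
gripper_width: 0.0304
grasp_force: 39.3
```

Call:
{"fn": "arm_command", "kwargs": {"targets": [{"tx": 0, "ty": 0, "tz": -0.8, "wx": 0, "wy": 0, "wz": 0, "jaw": -0.4}, {"tx": 0, "ty": 0, "tz": -1, "wx": 0, "wy": 0, "wz": 0, "jaw": -0.4}, {"tx": 0.8, "ty": -0.1, "tz": -0.4, "wx": 0, "wy": 0, "wz": 0, "jaw": -0.4}, {"tx": 0.9, "ty": -0.1, "tz": 0, "wx": 0, "wy": 0, "wz": 0, "jaw": -0.4}, {"tx": 0.9, "ty": 0, "tz": 0, "wx": 0, "wy": 0, "wz": 0, "jaw": -0.4}]}}

```text
time: 9.28
position: [0.5254, -0.0595, 0.1225]
tcp_rot: [2.221, 2.22, 0.002]
contact_force: [0.3, -0.6, -0.4]
gripper_width: 0.0306
grasp_force: 39.8
```

Call:
{"fn": "arm_command", "kwargs": {"targets": [{"tx": 0.9, "ty": 0, "tz": 0, "wx": 0, "wy": 0, "wz": 0, "jaw": -0.4}, {"tx": 0.9, "ty": 0, "tz": 0, "wx": 0, "wy": 0, "wz": 0, "jaw": -0.4}, {"tx": 0.9, "ty": 0, "tz": 0, "wx": 0, "wy": 0, "wz": 0, "jaw": -0.4}, {"tx": 0.9, "ty": 0, "tz": 0, "wx": 0, "wy": 0, "wz": 0, "jaw": -0.4}, {"tx": 0.9, "ty": 0, "tz": 0, "wx": 0, "wy": 0, "wz": 0, "jaw": -0.4}]}}

```text
time: 9.9
position: [0.5253, 0.166, 0.1219]
tcp_rot: [2.221, 2.221, 0.001]
contact_force: [1.4, 0.8, -1.4]
gripper_width: 0.0305
grasp_force: 39.8
```

Call:
{"fn": "arm_command", "kwargs": {"targets": [{"tx": 0.32, "ty": 0, "tz": 0, "wx": 0, "wy": 0, "wz": 0, "jaw": -0.4}, {"tx": 0, "ty": 0, "tz": 0, "wx": 0, "wy": 0, "wz": 0, "jaw": -0.4}]}}

```text
time: 10.15
position: [0.5252, 0.181, 0.1215]
tcp_rot: [2.219, 2.223, -0.0]
contact_force: [-0.2, -0.7, -0.8]
gripper_width: 0.0306
grasp_force: 39.8
```

Call:
{"fn": "arm_command", "kwargs": {"targets": [{"tx": 0, "ty": 0, "tz": 0.8, "wx": 0, "wy": 0, "wz": 0, "jaw": -0.4}, {"tx": 0, "ty": 0, "tz": 0.7, "wx": 0, "wy": 0, "wz": 0, "jaw": -0.4}, {"tx": 0, "ty": 0, "tz": 0.4, "wx": 0, "wy": 0, "wz": 0, "jaw": -0.4}, {"tx": 0, "ty": 0, "tz": 0, "wx": 0, "wy": 0, "wz": 0, "jaw": -0.4}, {"tx": 0, "ty": 0, "tz": 0, "wx": 0, "wy": 0, "wz": 0, "jaw": 0.1}]}}

```text
time: 10.78
position: [0.5257, 0.1794, 0.0267]
tcp_rot: [2.223, 2.22, 0.0]
contact_force: [0.9, 0.0, 0.1]
gripper_width: 0.0463
grasp_force: 0.0
```

Call:
{"fn": "arm_command", "kwargs": {"targets": [{"tx": 0, "ty": 0, "tz": 0, "wx": 0, "wy": 0, "wz": 0, "jaw": 0.1}, {"tx": 0, "ty": 0, "tz": 0, "wx": 0, "wy": 0, "wz": 0, "jaw": 0.1}, {"tx": 0, "ty": 0, "tz": -1, "wx": 0, "wy": 0, "wz": 0, "jaw": 0.1}, {"tx": 0, "ty": 0, "tz": -1, "wx": 0, "wy": 0, "wz": 0, "jaw": 0.1}, {"tx": -1, "ty": 0, "tz": -0.5, "wx": 0, "wy": 0, "wz": 0, "jaw": 1}]}}

```text
time: 11.4
position: [0.5278, 0.1323, 0.1552]
tcp_rot: [2.213, 2.225, 0.009]
contact_force: [0.7, -0.8, 0.4]
gripper_width: 0.0636
grasp_force: 0.0
```

Call:
{"fn": "arm_command", "kwargs": {"targets": [{"tx": -1, "ty": 0, "tz": -0.5, "wx": 0, "wy": 0, "wz": 0, "jaw": 1}, {"tx": -1, "ty": 0.4, "tz": 0, "wx": 0, "wy": 0, "wz": 0, "jaw": 1}, {"tx": -1, "ty": 0.4, "tz": 0, "wx": 0, "wy": 0, "wz": 0, "jaw": 1}, {"tx": -1, "ty": 0.4, "tz": 0, "wx": 0, "wy": 0, "wz": 0, "jaw": 1}, {"tx": -1, "ty": 0.4, "tz": 0, "wx": 0, "wy": 0, "wz": 0, "jaw": 1}]}}

```text
time: 12.02
position: [0.6059, -0.1211, 0.1767]
tcp_rot: [2.221, 2.221, 0.001]
contact_force: [0.1, 0.3, -0.2]
gripper_width: 0.0852
grasp_force: 0.0
```

```bash
python3 look.py top side
```

```text
tcp [ 0.6059 -0.1211  0.1767] yaw 90.02 tilt z [ 8.e-04 -1.e-04 -1.e+00] w 0.0852 t 12.0
top
[523.6 228.2] [29.8 29.2] long 33.5 z 0.0474 px [240. 252.] move(50mm) [ 6.99 -1.65  3.53]
[522.8 179.7] [28.5 28.6] long 134.0 z 0.0477 px [264. 252.] move(50mm) [ 6.02 -1.66  3.53]
side
[ 628.3 -207.5] [30.1 30.1] long 120.6 z 0.0361 px [385. 345.] move(50mm) [-1.73  0.45  3.54]
[ 520.4 -289.9] [41.4 25.4] long 63.5 z 0.0344 px [346. 383.] move(50mm) [-3.38 -1.71  3.53]
[ 438.4 -300.7] [26.  41.3] long 104.5 z 0.034 px [310. 393.] move(50mm) [-3.59 -3.35  3.53]
```

Call:
{"fn": "arm_command", "kwargs": {"targets": [{"tx": -0.87, "ty": 0.22, "tz": 0, "wx": 0, "wy": 0, "wz": 0, "jaw": 1}, {"tx": -0.87, "ty": 0.23, "tz": 0, "wx": 0, "wy": 0, "wz": 0, "jaw": 1}, {"tx": 0, "ty": 0, "tz": 0.8, "wx": 0, "wy": 0, "wz": 0, "jaw": 1}, {"tx": 0, "ty": 0, "tz": 0.6, "wx": 0, "wy": 0, "wz": 0, "jaw": 1}, {"tx": 0, "ty": 0, "tz": 0, "wx": 0, "wy": 0, "wz": 0, "jaw": 1}]}}

```text
time: 12.75
position: [0.6251, -0.2047, 0.1033]
tcp_rot: [-2.216, -2.217, 0.004]
contact_force: [0.1, -0.5, 0.1]
gripper_width: 0.0856
grasp_force: 0.0
```

Call:
{"fn": "arm_command", "kwargs": {"targets": [{"tx": -0.06, "ty": 0.06, "tz": 0.4, "wx": 0, "wy": 0, "wz": 0, "jaw": 1}, {"tx": 0, "ty": 0, "tz": 0.7, "wx": 0, "wy": 0, "wz": 0, "jaw": 1}, {"tx": 0, "ty": 0, "tz": 0.7, "wx": 0, "wy": 0, "wz": 0, "jaw": 1}, {"tx": 0, "ty": 0, "tz": 0, "wx": 0, "wy": 0, "wz": 0, "jaw": 1}, {"tx": 0, "ty": 0, "tz": 0, "wx": 0, "wy": 0, "wz": 0, "jaw": -0.4}]}}

```text
time: 13.38
position: [0.6323, -0.2099, 0.0179]
tcp_rot: [2.219, 2.22, 0.002]
contact_force: [0.1, -0.5, 0.0]
gripper_width: 0.0699
grasp_force: 0.0
```

Call:
{"fn": "arm_command", "kwargs": {"targets": [{"tx": 0, "ty": 0, "tz": 0, "wx": 0, "wy": 0, "wz": 0, "jaw": -0.4}, {"tx": 0, "ty": 0, "tz": 0, "wx": 0, "wy": 0, "wz": 0, "jaw": -0.4}, {"tx": 0, "ty": 0, "tz": 0, "wx": 0, "wy": 0, "wz": 0, "jaw": -0.4}, {"tx": 0, "ty": 0, "tz": 0, "wx": 0, "wy": 0, "wz": 0, "jaw": -0.4}]}}

```text
time: 13.88
position: [0.6323, -0.2101, 0.0183]
tcp_rot: [2.219, 2.22, 0.002]
contact_force: [-0.2, 0.4, 6.1]
gripper_width: 0.0303
grasp_force: 39.9
```

Call:
{"fn": "arm_command", "kwargs": {"targets": [{"tx": 0, "ty": 0, "tz": 0, "wx": 0, "wy": 0, "wz": 0, "jaw": 0.1}, {"tx": 0, "ty": -0.06, "tz": 0.14, "wx": 0, "wy": 0, "wz": 0, "jaw": 0.1}, {"tx": 0, "ty": 0, "tz": 0, "wx": 0, "wy": 0, "wz": 0, "jaw": -0.4}, {"tx": 0, "ty": 0, "tz": 0, "wx": 0, "wy": 0, "wz": 0, "jaw": -0.4}, {"tx": 0, "ty": 0, "tz": 0, "wx": 0, "wy": 0, "wz": 0, "jaw": -0.4}]}}

```text
time: 14.5
position: [0.6277, -0.2094, 0.009]
tcp_rot: [-2.221, -2.221, 0.0]
contact_force: [0.2, 0.7, -1.1]
gripper_width: 0.0309
grasp_force: 39.5
```

Call:
{"fn": "arm_command", "kwargs": {"targets": [{"tx": 0, "ty": 0, "tz": -0.8, "wx": 0, "wy": 0, "wz": 0, "jaw": -0.4}, {"tx": 0, "ty": 0, "tz": -1, "wx": 0, "wy": 0, "wz": 0, "jaw": -0.4}, {"tx": 0.5, "ty": -0.6, "tz": -0.4, "wx": 0, "wy": 0, "wz": 0, "jaw": -0.4}, {"tx": 0.5, "ty": -0.7, "tz": 0, "wx": 0, "wy": 0, "wz": 0, "jaw": -0.4}, {"tx": 0.6, "ty": -0.7, "tz": 0, "wx": 0, "wy": 0, "wz": 0, "jaw": -0.4}]}}

```text
time: 15.12
position: [0.5273, -0.1291, 0.12]
tcp_rot: [2.221, 2.22, 0.001]
contact_force: [0.7, 0.2, 0.2]
gripper_width: 0.0307
grasp_force: 39.8
```

Call:
{"fn": "arm_command", "kwargs": {"targets": [{"tx": 0.9, "ty": 0, "tz": 0, "wx": 0, "wy": 0, "wz": 0, "jaw": -0.4}, {"tx": 0.9, "ty": 0, "tz": 0, "wx": 0, "wy": 0, "wz": 0, "jaw": -0.4}, {"tx": 0.9, "ty": 0, "tz": 0, "wx": 0, "wy": 0, "wz": 0, "jaw": -0.4}, {"tx": 0.9, "ty": 0, "tz": 0, "wx": 0, "wy": 0, "wz": 0, "jaw": -0.4}, {"tx": 0.9, "ty": 0, "tz": 0, "wx": 0, "wy": 0, "wz": 0, "jaw": -0.4}]}}

```text
time: 15.75
position: [0.5277, 0.097, 0.1195]
tcp_rot: [2.221, 2.221, 0.001]
contact_force: [1.4, 0.1, -0.7]
gripper_width: 0.0306
grasp_force: 39.9
```

Call:
{"fn": "arm_command", "kwargs": {"targets": [{"tx": 0.78, "ty": 0, "tz": 0, "wx": 0, "wy": 0, "wz": 0, "jaw": -0.4}, {"tx": 0, "ty": 0, "tz": 0, "wx": 0, "wy": 0, "wz": 0, "jaw": -0.4}]}}

```text
time: 16.0
position: [0.5276, 0.1367, 0.1194]
tcp_rot: [-2.217, -2.226, -0.001]
contact_force: [0.2, -0.4, -0.1]
gripper_width: 0.0308
grasp_force: 39.9
```

Call:
{"fn": "arm_command", "kwargs": {"targets": [{"tx": 0, "ty": 0, "tz": 0.8, "wx": 0, "wy": 0, "wz": 0, "jaw": -0.4}, {"tx": 0, "ty": 0, "tz": 0.7, "wx": 0, "wy": 0, "wz": 0, "jaw": -0.4}, {"tx": 0, "ty": 0, "tz": 0.44, "wx": 0, "wy": 0, "wz": 0, "jaw": -0.4}, {"tx": 0, "ty": 0, "tz": 0, "wx": 0, "wy": 0, "wz": 0, "jaw": -0.4}, {"tx": 0, "ty": 0, "tz": 0, "wx": 0, "wy": 0, "wz": 0, "jaw": 0.1}]}}

```text
time: 16.62
position: [0.5269, 0.1338, 0.0224]
tcp_rot: [-2.221, -2.22, 0.003]
contact_force: [-3.1, -0.1, -0.7]
gripper_width: 0.0465
grasp_force: 0.0
```

Call:
{"fn": "arm_command", "kwargs": {"targets": [{"tx": 0, "ty": 0, "tz": 0, "wx": 0, "wy": 0, "wz": 0, "jaw": 0.1}, {"tx": 0, "ty": 0, "tz": 0, "wx": 0, "wy": 0, "wz": 0, "jaw": 0.1}, {"tx": 0, "ty": 0, "tz": -1, "wx": 0, "wy": 0, "wz": 0, "jaw": 0.1}, {"tx": 0, "ty": 0, "tz": -1, "wx": 0, "wy": 0, "wz": 0, "jaw": 0.1}, {"tx": -0.9, "ty": 0, "tz": -0.5, "wx": 0, "wy": 0, "wz": 0, "jaw": 1}]}}

```text
time: 17.25
position: [0.5318, 0.0911, 0.1518]
tcp_rot: [2.212, 2.223, 0.012]
contact_force: [0.4, -0.8, -0.1]
gripper_width: 0.0638
grasp_force: 0.0
```

Call:
{"fn": "arm_command", "kwargs": {"targets": [{"tx": -0.9, "ty": 0, "tz": -0.5, "wx": 0, "wy": 0, "wz": 0, "jaw": 1}, {"tx": -1, "ty": 0, "tz": 0, "wx": 0, "wy": 0, "wz": 0, "jaw": 1}, {"tx": -1, "ty": 0, "tz": 0, "wx": 0, "wy": 0, "wz": 0, "jaw": 1}, {"tx": -1, "ty": 0, "tz": 0, "wx": 0, "wy": 0, "wz": 0, "jaw": 1}, {"tx": -1, "ty": 0, "tz": 0, "wx": 0, "wy": 0, "wz": 0, "jaw": 1}]}}

```text
time: 17.88
position: [0.5293, -0.1576, 0.1736]
tcp_rot: [2.218, 2.219, 0.003]
contact_force: [0.7, -0.8, -0.0]
gripper_width: 0.0856
grasp_force: 0.0
```

Call:
{"fn": "arm_command", "kwargs": {"targets": [{"tx": 0, "ty": 0, "tz": 0, "wx": 0, "wy": 0, "wz": 0.9, "jaw": 1}, {"tx": 0, "ty": 0, "tz": 0, "wx": 0, "wy": 0, "wz": 0.9, "jaw": 1}, {"tx": 0, "ty": 0, "tz": 0, "wx": 0, "wy": 0, "wz": 0.85, "jaw": 1}, {"tx": 0, "ty": 0, "tz": 0, "wx": 0, "wy": 0, "wz": 0, "jaw": 1}]}}

```text
time: 18.38
position: [0.5291, -0.156, 0.1732]
tcp_rot: [2.668, 1.655, 0.003]
contact_force: [0.7, 0.4, 0.0]
gripper_width: 0.0856
grasp_force: 0.0
```

```bash
python3 look.py top side wrist
```

```text
tcp [ 0.5291 -0.156   0.1732] yaw 63.62 tilt z [ 0.0029 -0.001  -1.    ] w 0.0856 t 18.4
top
[523.4 227.5] [29.4 28.4] long 44.2 z 0.0477 px [240. 252.] move(50mm) [ 6.82 -3.52  3.46]
[522.3 179.1] [30.4 28.6] long 42.0 z 0.0477 px [264. 252.] move(50mm) [ 5.94 -3.11  3.46]
[525.1 134.4] [28.2 29.8] long 179.6 z 0.0473 px [287. 250.] move(50mm) [ 5.17 -2.66  3.46]
side
[ 520.5 -289.6] [41.3 25.5] long 64.0 z 0.0342 px [346. 383.] move(50mm) [-2.47  1.02  3.47]
[ 438.9 -301. ] [26.3 42.3] long 100.0 z 0.0345 px [310. 393.] move(50mm) [-3.4  -0.34  3.46]
wrist
[ 522.  -289.1] [40.5 25.5] long 63.5 z 0.0311 px [377. 348.] move(50mm) [-2.45  1.05  3.47]
[ 440.3 -302.1] [26.5 41. ] long 103.3 z 0.0311 px [300. 394.] move(50mm) [-3.41 -0.3   3.46]
```

Call:
{"fn": "arm_command", "kwargs": {"targets": [{"tx": -0.82, "ty": 0.34, "tz": 0, "wx": 0, "wy": 0, "wz": 0, "jaw": 1}, {"tx": -0.82, "ty": 0.34, "tz": 0, "wx": 0, "wy": 0, "wz": 0, "jaw": 1}, {"tx": -0.82, "ty": 0.35, "tz": 0, "wx": 0, "wy": 0, "wz": 0, "jaw": 1}, {"tx": 0, "ty": 0, "tz": 0.8, "wx": 0, "wy": 0, "wz": 0, "jaw": 1}, {"tx": 0, "ty": 0, "tz": 0, "wx": 0, "wy": 0, "wz": 0, "jaw": 1}]}}

```text
time: 19.15
position: [0.5166, -0.2873, 0.1293]
tcp_rot: [-2.665, -1.65, 0.004]
contact_force: [-1.0, -0.4, 0.7]
gripper_width: 0.0853
grasp_force: 0.0
```

```bash
python3 look.py side wrist
```

```text
tcp [ 0.5166 -0.2873  0.1293] yaw 63.52 tilt z [-0.0057  0.0043 -1.    ] w 0.0853 t 19.1
side
[ 520.8 -289.2] [42.4 25.4] long 63.4 z 0.0341 px [346. 383.] move(50mm) [-0.    0.11  2.58]
[ 438.8 -301. ] [25.7 42. ] long 102.9 z 0.0343 px [310. 393.] move(50mm) [-0.94 -1.25  2.59]
wrist
[ 522.1 -290. ] [40.  25.5] long 63.1 z 0.0314 px [324. 227.] move(50mm) [-0.    0.14  2.58]
[ 440.2 -302. ] [26.6 40. ] long 102.6 z 0.0313 px [228. 293.] move(50mm) [-0.95 -1.22  2.59]
```

Call:
{"fn": "arm_command", "kwargs": {"targets": [{"tx": 0, "ty": 0.08, "tz": 0.8, "wx": 0, "wy": 0, "wz": 0, "jaw": 1}, {"tx": 0, "ty": 0, "tz": 0.8, "wx": 0, "wy": 0, "wz": 0, "jaw": 1}, {"tx": 0, "ty": 0, "tz": 0.75, "wx": 0, "wy": 0, "wz": 0, "jaw": 1}, {"tx": 0, "ty": 0, "tz": 0, "wx": 0, "wy": 0, "wz": 0, "jaw": 1}, {"tx": 0, "ty": 0, "tz": 0, "wx": 0, "wy": 0, "wz": 0, "jaw": -0.5}]}}

```text
time: 19.88
position: [0.5244, -0.291, 0.0171]
tcp_rot: [2.668, 1.653, 0.002]
contact_force: [-0.5, -0.5, 0.4]
gripper_width: 0.0697
grasp_force: 0.0
```

Call:
{"fn": "arm_command", "kwargs": {"targets": [{"tx": 0, "ty": 0, "tz": 0, "wx": 0, "wy": 0, "wz": 0, "jaw": -0.5}, {"tx": 0, "ty": 0, "tz": 0, "wx": 0, "wy": 0, "wz": 0, "jaw": -0.5}, {"tx": 0, "ty": 0, "tz": 0, "wx": 0, "wy": 0, "wz": 0, "jaw": -0.5}, {"tx": 0, "ty": 0, "tz": 0, "wx": 0, "wy": 0, "wz": 0, "jaw": -0.5}]}}

```text
time: 20.38
position: [0.5237, -0.2911, 0.0164]
tcp_rot: [2.669, 1.652, 0.002]
contact_force: [-1.3, 1.2, 6.8]
gripper_width: 0.0252
grasp_force: 41.1
```

Call:
{"fn": "arm_command", "kwargs": {"targets": [{"tx": 0, "ty": 0, "tz": 0, "wx": 0, "wy": 0, "wz": 0, "jaw": 0.1}, {"tx": 0, "ty": 0, "tz": 0.14, "wx": 0, "wy": 0, "wz": 0, "jaw": 0.1}, {"tx": 0, "ty": 0, "tz": 0, "wx": 0, "wy": 0, "wz": 0, "jaw": -0.5}, {"tx": 0, "ty": 0, "tz": 0, "wx": 0, "wy": 0, "wz": 0, "jaw": -0.5}, {"tx": 0, "ty": 0, "tz": 0, "wx": 0, "wy": 0, "wz": 0, "jaw": -0.5}]}}

```text
time: 21.0
position: [0.5224, -0.2901, 0.0075]
tcp_rot: [-2.671, -1.653, 0.001]
contact_force: [0.3, -0.1, -0.5]
gripper_width: 0.0252
grasp_force: 39.4
```

Call:
{"fn": "arm_command", "kwargs": {"targets": [{"tx": 0, "ty": 0, "tz": -0.8, "wx": 0, "wy": 0, "wz": 0, "jaw": -0.5}, {"tx": 0, "ty": 0, "tz": -1, "wx": 0, "wy": 0, "wz": 0, "jaw": -0.5}, {"tx": 0, "ty": 0, "tz": -0.4, "wx": 0, "wy": 0, "wz": -0.9, "jaw": -0.5}, {"tx": 0, "ty": 0, "tz": 0, "wx": 0, "wy": 0, "wz": -0.9, "jaw": -0.5}, {"tx": 0, "ty": 0, "tz": 0, "wx": 0, "wy": 0, "wz": -0.84, "jaw": -0.5}]}}

```text
time: 21.62
position: [0.5228, -0.2903, 0.1183]
tcp_rot: [2.217, 2.225, 0.0]
contact_force: [-0.2, -0.5, -1.2]
gripper_width: 0.0253
grasp_force: 39.6
```

Call:
{"fn": "arm_command", "kwargs": {"targets": [{"tx": 0.9, "ty": 0.08, "tz": 0, "wx": 0, "wy": 0, "wz": 0, "jaw": -0.5}, {"tx": 0.9, "ty": 0, "tz": 0, "wx": 0, "wy": 0, "wz": 0, "jaw": -0.5}, {"tx": 0.9, "ty": 0, "tz": 0, "wx": 0, "wy": 0, "wz": 0, "jaw": -0.5}, {"tx": 0.9, "ty": 0, "tz": 0, "wx": 0, "wy": 0, "wz": 0, "jaw": -0.5}, {"tx": 0.9, "ty": 0, "tz": 0, "wx": 0, "wy": 0, "wz": 0, "jaw": -0.5}]}}

```text
time: 22.25
position: [0.5268, -0.0638, 0.1178]
tcp_rot: [-2.223, -2.22, -0.0]
contact_force: [0.9, 0.6, -0.2]
gripper_width: 0.0253
grasp_force: 39.6
```

Call:
{"fn": "arm_command", "kwargs": {"targets": [{"tx": 0.9, "ty": 0, "tz": 0, "wx": 0, "wy": 0, "wz": 0, "jaw": -0.5}, {"tx": 0.9, "ty": 0, "tz": 0, "wx": 0, "wy": 0, "wz": 0, "jaw": -0.5}, {"tx": 0.66, "ty": 0, "tz": 0, "wx": 0, "wy": 0, "wz": 0, "jaw": -0.5}, {"tx": 0, "ty": 0, "tz": 0, "wx": 0, "wy": 0, "wz": 0, "jaw": -0.5}]}}

```text
time: 22.75
position: [0.5267, 0.0596, 0.1177]
tcp_rot: [-2.219, -2.224, 0.0]
contact_force: [-0.5, 0.1, -1.5]
gripper_width: 0.0258
grasp_force: 39.6
```

Call:
{"fn": "arm_command", "kwargs": {"targets": [{"tx": 0, "ty": 0, "tz": 0.8, "wx": 0, "wy": 0, "wz": 0, "jaw": -0.5}, {"tx": 0, "ty": 0, "tz": 0.7, "wx": 0, "wy": 0, "wz": 0, "jaw": -0.5}, {"tx": 0, "ty": 0, "tz": 0.44, "wx": 0, "wy": 0, "wz": 0, "jaw": -0.5}, {"tx": 0, "ty": 0, "tz": 0, "wx": 0, "wy": 0, "wz": 0, "jaw": -0.5}, {"tx": 0, "ty": 0, "tz": 0, "wx": 0, "wy": 0, "wz": 0, "jaw": 0.1}]}}

```text
time: 23.38
position: [0.5275, 0.057, 0.021]
tcp_rot: [2.224, 2.218, -0.0]
contact_force: [0.1, 0.1, -0.6]
gripper_width: 0.0424
grasp_force: 0.0
```

Call:
{"fn": "arm_command", "kwargs": {"targets": [{"tx": 0, "ty": 0, "tz": 0, "wx": 0, "wy": 0, "wz": 0, "jaw": 0.1}, {"tx": 0, "ty": 0, "tz": 0, "wx": 0, "wy": 0, "wz": 0, "jaw": 0.1}, {"tx": 0, "ty": 0, "tz": -1, "wx": 0, "wy": 0, "wz": 0, "jaw": 0.1}, {"tx": 0, "ty": 0, "tz": -1, "wx": 0, "wy": 0, "wz": 0, "jaw": 0.1}, {"tx": -0.9, "ty": 0, "tz": -0.3, "wx": 0, "wy": 0, "wz": 0, "jaw": 1}]}}

```text
time: 24.0
position: [0.5304, 0.0138, 0.1402]
tcp_rot: [2.214, 2.221, 0.009]
contact_force: [0.5, 0.2, -0.6]
gripper_width: 0.0638
grasp_force: 0.0
```

Call:
{"fn": "arm_command", "kwargs": {"targets": [{"tx": -0.9, "ty": -0.3, "tz": 0, "wx": 0, "wy": 0, "wz": 0, "jaw": 1}, {"tx": -0.9, "ty": -0.3, "tz": 0, "wx": 0, "wy": 0, "wz": 0, "jaw": 1}, {"tx": -0.9, "ty": -0.3, "tz": 0, "wx": 0, "wy": 0, "wz": 0, "jaw": 1}, {"tx": -0.9, "ty": -0.3, "tz": 0, "wx": 0, "wy": 0, "wz": 0, "jaw": 1}, {"tx": -0.9, "ty": -0.3, "tz": 0, "wx": 0, "wy": 0, "wz": 0, "jaw": 1}]}}

```text
time: 24.62
position: [0.4515, -0.2137, 0.1363]
tcp_rot: [2.222, 2.219, 0.001]
contact_force: [1.3, 0.8, 0.4]
gripper_width: 0.0856
grasp_force: 0.0
```

Call:
{"fn": "arm_command", "kwargs": {"targets": [{"tx": -0.9, "ty": -0.2, "tz": 0, "wx": 0, "wy": 0, "wz": 0, "jaw": 1}, {"tx": 0, "ty": 0, "tz": 0, "wx": 0, "wy": 0, "wz": -0.65, "jaw": 1}, {"tx": 0, "ty": 0, "tz": 0, "wx": 0, "wy": 0, "wz": -0.65, "jaw": 1}, {"tx": 0, "ty": 0, "tz": 0, "wx": 0, "wy": 0, "wz": 0, "jaw": 1}]}}

```text
time: 25.12
position: [0.4418, -0.2574, 0.1361]
tcp_rot: [1.959, 2.455, 0.0]
contact_force: [-0.4, -1.4, -0.1]
gripper_width: 0.0851
grasp_force: 0.0
```

```bash
python3 look.py top side wrist
```

```text
tcp [ 0.4418 -0.2574  0.1361] yaw 102.83 tilt z [ 5.e-04 -3.e-04 -1.e+00] w 0.0851 t 25.1
top
[523.2 228.2] [30.3 29. ] long 36.0 z 0.0473 px [240. 252.] move(50mm) [9.11 3.74 2.72]
[522.7 179.1] [30.2 29. ] long 47.1 z 0.0476 px [264. 252.] move(50mm) [8.15 3.51 2.72]
[525.3 134.4] [28.2 29.4] long 178.8 z 0.0473 px [287. 250.] move(50mm) [7.27 3.37 2.72]
[524.6  56.3] [36.2 25.5] long 89.0 z 0.046 px [325. 250.] move(50mm) [5.75 3.01 2.72]
[ 436.3 -297.9] [26.  32.1] long 103.1 z 0.0331 px [502. 291.] move(50mm) [-0.76 -0.29  2.72]
side
[ 438.6 -301.1] [26.9 41.2] long 107.0 z 0.0342 px [310. 393.] move(50mm) [-0.84 -0.26  2.72]
wrist
[ 439.2 -301.9] [25.4 40.5] long 102.9 z 0.0313 px [300. 283.] move(50mm) [-0.85 -0.25  2.72]
```

Call:
{"fn": "arm_command", "kwargs": {"targets": [{"tx": -0.85, "ty": -0.25, "tz": 0, "wx": 0, "wy": 0, "wz": 0, "jaw": 1}, {"tx": 0, "ty": 0, "tz": 0.8, "wx": 0, "wy": 0, "wz": 0, "jaw": 1}, {"tx": 0, "ty": 0, "tz": 0.8, "wx": 0, "wy": 0, "wz": 0, "jaw": 1}, {"tx": 0, "ty": 0, "tz": 0.6, "wx": 0, "wy": 0, "wz": 0, "jaw": 1}, {"tx": 0, "ty": 0, "tz": 0, "wx": 0, "wy": 0, "wz": 0, "jaw": 1}]}}

```text
time: 25.9
position: [0.437, -0.2994, 0.0235]
tcp_rot: [-1.954, -2.452, -0.0]
contact_force: [-0.8, 0.5, 0.4]
gripper_width: 0.0854
grasp_force: 0.0
```

Call:
{"fn": "arm_command", "kwargs": {"targets": [{"tx": -0.03, "ty": 0.03, "tz": 0.28, "wx": 0, "wy": 0, "wz": 0, "jaw": 0.2}, {"tx": 0, "ty": 0, "tz": 0, "wx": 0, "wy": 0, "wz": 0, "jaw": -0.5}, {"tx": 0, "ty": 0, "tz": 0, "wx": 0, "wy": 0, "wz": 0, "jaw": -0.5}, {"tx": 0, "ty": 0, "tz": 0, "wx": 0, "wy": 0, "wz": 0, "jaw": -0.5}, {"tx": 0, "ty": 0, "tz": 0, "wx": 0, "wy": 0, "wz": 0, "jaw": -0.5}]}}

```text
time: 26.52
position: [0.4417, -0.3033, 0.0128]
tcp_rot: [1.956, 2.455, -0.0]
contact_force: [0.3, 0.4, 5.5]
gripper_width: 0.0252
grasp_force: 40.4
```

Call:
{"fn": "arm_command", "kwargs": {"targets": [{"tx": 0, "ty": 0, "tz": -0.8, "wx": 0, "wy": 0, "wz": 0, "jaw": -0.5}, {"tx": 0, "ty": 0, "tz": -1, "wx": 0, "wy": 0, "wz": 0, "jaw": -0.5}, {"tx": 0, "ty": 0, "tz": -0.4, "wx": 0, "wy": 0, "wz": 0.64, "jaw": -0.5}, {"tx": 0, "ty": 0, "tz": 0, "wx": 0, "wy": 0, "wz": 0.64, "jaw": -0.5}, {"tx": 0, "ty": 0, "tz": 0, "wx": 0, "wy": 0, "wz": 0, "jaw": -0.5}]}}

```text
time: 27.15
position: [0.4406, -0.3023, 0.1219]
tcp_rot: [-2.218, -2.225, -0.0]
contact_force: [-0.2, -0.3, -1.2]
gripper_width: 0.025
grasp_force: 39.8
```

Call:
{"fn": "arm_command", "kwargs": {"targets": [{"tx": 0.85, "ty": 0.28, "tz": 0, "wx": 0, "wy": 0, "wz": 0, "jaw": -0.5}, {"tx": 0.85, "ty": 0.28, "tz": 0, "wx": 0, "wy": 0, "wz": 0, "jaw": -0.5}, {"tx": 0.85, "ty": 0.28, "tz": 0, "wx": 0, "wy": 0, "wz": 0, "jaw": -0.5}, {"tx": 0.85, "ty": 0.28, "tz": 0, "wx": 0, "wy": 0, "wz": 0, "jaw": -0.5}, {"tx": 0.85, "ty": 0.28, "tz": 0, "wx": 0, "wy": 0, "wz": 0, "jaw": -0.5}]}}

```text
time: 27.78
position: [0.51, -0.0883, 0.121]
tcp_rot: [-2.216, -2.225, 0.001]
contact_force: [0.1, -0.1, -1.4]
gripper_width: 0.025
grasp_force: 39.8
```

Call:
{"fn": "arm_command", "kwargs": {"targets": [{"tx": 0.85, "ty": 0.28, "tz": 0, "wx": 0, "wy": 0, "wz": 0, "jaw": -0.5}, {"tx": 0.85, "ty": 0.04, "tz": 0, "wx": 0, "wy": 0, "wz": 0, "jaw": -0.5}, {"tx": 0.05, "ty": 0, "tz": 0, "wx": 0, "wy": 0, "wz": 0, "jaw": -0.5}, {"tx": 0, "ty": 0, "tz": 0, "wx": 0, "wy": 0, "wz": 0, "jaw": -0.5}]}}

```text
time: 28.28
position: [0.5257, -0.0023, 0.1212]
tcp_rot: [-2.217, -2.225, 0.002]
contact_force: [0.8, -0.5, -1.1]
gripper_width: 0.0247
grasp_force: 39.8
```

Call:
{"fn": "arm_command", "kwargs": {"targets": [{"tx": 0, "ty": 0, "tz": 0.8, "wx": 0, "wy": 0, "wz": 0, "jaw": -0.5}, {"tx": 0, "ty": 0, "tz": 0.7, "wx": 0, "wy": 0, "wz": 0, "jaw": -0.5}, {"tx": 0, "ty": 0, "tz": 0.41, "wx": 0, "wy": 0, "wz": 0, "jaw": -0.5}, {"tx": 0, "ty": 0, "tz": 0, "wx": 0, "wy": 0, "wz": 0, "jaw": -0.5}, {"tx": 0, "ty": 0, "tz": 0, "wx": 0, "wy": 0, "wz": 0, "jaw": 0.1}]}}

```text
time: 28.9
position: [0.5263, -0.0035, 0.0263]
tcp_rot: [2.221, 2.222, -0.0]
contact_force: [-1.0, 0.2, -0.1]
gripper_width: 0.0422
grasp_force: 0.0
```

Call:
{"fn": "arm_command", "kwargs": {"targets": [{"tx": 0, "ty": 0, "tz": 0, "wx": 0, "wy": 0, "wz": 0, "jaw": 0.1}, {"tx": 0, "ty": 0, "tz": 0, "wx": 0, "wy": 0, "wz": 0, "jaw": 0.1}, {"tx": 0, "ty": 0, "tz": -1, "wx": 0, "wy": 0, "wz": 0, "jaw": 0.1}, {"tx": 0, "ty": 0, "tz": -1, "wx": 0, "wy": 0, "wz": 0, "jaw": 0.1}, {"tx": 0.3, "ty": -0.6, "tz": -0.3, "wx": 0, "wy": 0, "wz": 0, "jaw": -1}]}}

```text
time: 29.52
position: [0.5011, 0.0117, 0.1459]
tcp_rot: [2.215, 2.217, 0.01]
contact_force: [-0.7, 0.6, 0.5]
gripper_width: 0.0301
grasp_force: 0.0
```

Call:
{"fn": "arm_command", "kwargs": {"targets": [{"tx": 0.6, "ty": -0.7, "tz": 0, "wx": 0, "wy": 0, "wz": 0, "jaw": -1}, {"tx": 0.6, "ty": -0.7, "tz": 0, "wx": 0, "wy": 0, "wz": 0, "jaw": -1}, {"tx": 0.6, "ty": -0.6, "tz": 0, "wx": 0, "wy": 0, "wz": 0, "jaw": -1}, {"tx": 0, "ty": 0, "tz": 0, "wx": 0, "wy": 0, "wz": 0, "jaw": -1}]}}

```text
time: 30.02
position: [0.3933, 0.1035, 0.141]
tcp_rot: [-2.215, -2.227, 0.002]
contact_force: [0.5, -0.2, 0.5]
gripper_width: 0.0
grasp_force: 0.0
```

```bash
python3 look.py top side; python3 -c "
from h import *
c=cam('top');w=cloud(c)
save('t2',c['img'])
print('frontM',[np.nanmedian(w[v-1:v+2,u-2:u+3].reshape(-1,3),0).round(4) for u,v in((230,277),(380,275))])"
```

```text
tcp [0.3933 0.1035 0.141 ] yaw 90.32 tilt z [-1.5e-03  1.0e-04 -1.0e+00] w 0.0 t 30.0
top
[524.5 227.5] [30.4 29.5] long 89.4 z 0.0475 px [240. 251.] move(50mm) [2.46 2.64 2.82]
[523.4  -2.5] [26.7 38.2] long 90.1 z 0.0457 px [354. 250.] move(50mm) [-2.14  2.59  2.82]
side
frontM [array([0.4675, 0.2436, 0.0602]), array([ 0.4674, -0.0498,  0.0591])]
```

View pics/t2.png

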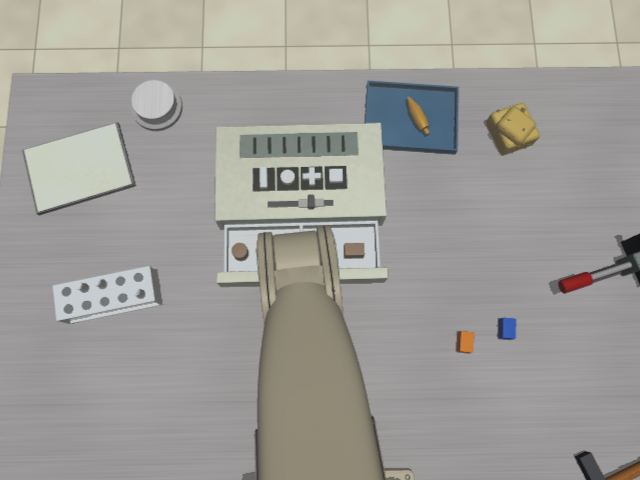

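Call:
{"fn": "arm_command", "kwargs": {"targets": [{"tx": 0, "ty": 0, "tz": 0.8, "wx": 0, "wy": 0, "wz": 0, "jaw": -1}, {"tx": 0, "ty": 0, "tz": 0.8, "wx": 0, "wy": 0, "wz": 0, "jaw": -1}, {"tx": 0, "ty": 0, "tz": 0.6, "wx": 0, "wy": 0, "wz": 0, "jaw": -1}, {"tx": 0, "ty": 0.5, "tz": 0, "wx": 0, "wy": 0, "wz": 0, "jaw": -1}, {"tx": 0, "ty": 0.4, "tz": 0, "wx": 0, "wy": 0, "wz": 0, "jaw": -1}]}}

```text
time: 30.8
position: [0.4428, 0.1016, 0.0307]
tcp_rot: [2.221, 2.222, -0.0]
contact_force: [0.6, -0.7, 1.0]
gripper_width: 0.0004
grasp_force: 0.0
```

Call:
{"fn": "arm_command", "kwargs": {"targets": [{"tx": 0, "ty": 0.3, "tz": 0, "wx": 0, "wy": 0, "wz": 0, "jaw": -1}, {"tx": 0, "ty": 0.3, "tz": 0, "wx": 0, "wy": 0, "wz": 0, "jaw": -1}, {"tx": 0, "ty": 0.3, "tz": 0, "wx": 0, "wy": 0, "wz": 0, "jaw": -1}, {"tx": 0, "ty": 0.3, "tz": 0, "wx": 0, "wy": 0, "wz": 0, "jaw": -1}, {"tx": 0, "ty": 0.3, "tz": 0, "wx": 0, "wy": 0, "wz": 0, "jaw": -1}]}}

```text
time: 31.42
position: [0.5163, 0.1025, 0.0309]
tcp_rot: [-2.219, -2.223, 0.002]
contact_force: [-3.0, -1.7, -1.9]
gripper_width: 0.0001
grasp_force: 1.5
```

Call:
{"fn": "arm_command", "kwargs": {"targets": [{"tx": 0, "ty": 0.2, "tz": 0, "wx": 0, "wy": 0, "wz": 0, "jaw": -1}, {"tx": 0, "ty": 0.2, "tz": 0, "wx": 0, "wy": 0, "wz": 0, "jaw": -1}, {"tx": 0, "ty": 0.06, "tz": 0, "wx": 0, "wy": 0, "wz": 0, "jaw": -1}, {"tx": 0, "ty": 0, "tz": 0, "wx": 0, "wy": 0, "wz": 0, "jaw": -1}]}}

```text
time: 31.92
position: [0.5405, 0.1028, 0.0319]
tcp_rot: [2.218, 2.222, 0.003]
contact_force: [0.2, 0.6, 0.4]
gripper_width: -0.0004
grasp_force: 0.0
```

Call:
{"fn": "arm_command", "kwargs": {"targets": [{"tx": 0, "ty": 0.1, "tz": 0, "wx": 0, "wy": 0, "wz": 0, "jaw": -1}, {"tx": 0, "ty": 0, "tz": 0, "wx": 0, "wy": 0, "wz": 0, "jaw": -1}]}}

```text
time: 32.17
position: [0.5449, 0.1028, 0.0317]
tcp_rot: [2.218, 2.223, 0.002]
contact_force: [-0.9, -0.1, -0.8]
gripper_width: 0.0
grasp_force: 0.1
```

Call:
{"fn": "arm_command", "kwargs": {"targets": [{"tx": 0, "ty": 0.1, "tz": 0, "wx": 0, "wy": 0, "wz": 0, "jaw": -1}, {"tx": 0, "ty": 0, "tz": 0, "wx": 0, "wy": 0, "wz": 0, "jaw": -1}]}}

```text
time: 32.42
position: [0.5469, 0.1027, 0.031]
tcp_rot: [-2.217, -2.222, 0.005]
contact_force: [-6.1, -0.9, 5.0]
gripper_width: 0.0003
grasp_force: 3.0
```

```bash
python3 - <<'E'
from h import *
s=manip.sense();print(s['position'],s['contact_force'])
c=cam('side');w=cloud(c)
m=(w[...,2]>.054)&(w[...,2]<.062)&(w[...,0]>.4)&(w[...,0]<.6)&(w[...,1]>-.07)&(w[...,1]<.06)
print('front top x',np.percentile(w[m][:,0],[5,50,95]),m.sum())
E
```

```text
[0.54691481 0.10269854 0.03104803] [-6.07932209 -0.88074723  5.03485691]
front top x [0.56212649 0.57222295 0.5834325 ] 287
```

Call:
{"fn": "arm_command", "kwargs": {"targets": [{"tx": 0, "ty": 0.08, "tz": 0, "wx": 0, "wy": 0, "wz": 0, "jaw": -1}, {"tx": 0, "ty": 0, "tz": 0, "wx": 0, "wy": 0, "wz": 0, "jaw": -1}, {"tx": 0, "ty": 0, "tz": 0, "wx": 0, "wy": 0, "wz": 0, "jaw": -1}]}}

```text
time: 32.85
position: [0.5469, 0.1026, 0.0305]
tcp_rot: [-2.213, -2.218, 0.013]
contact_force: [-12.7, 0.8, 11.4]
gripper_width: 0.0005
grasp_force: 6.7
```

Call:
{"fn": "arm_command", "kwargs": {"targets": [{"tx": 0, "ty": -0.5, "tz": 0, "wx": 0, "wy": 0, "wz": 0, "jaw": -1}, {"tx": 0, "ty": 0, "tz": -1, "wx": 0, "wy": 0, "wz": 0, "jaw": -1}, {"tx": 0, "ty": 0, "tz": -1, "wx": 0, "wy": 0, "wz": 0, "jaw": -1}, {"tx": -1, "ty": 0, "tz": -0.5, "wx": 0, "wy": 0, "wz": 0, "jaw": -1}, {"tx": 0, "ty": 0, "tz": 0, "wx": 0, "wy": 0, "wz": 0, "jaw": -1}]}}

```text
time: 33.48
position: [0.5315, 0.0505, 0.1597]
tcp_rot: [2.219, 2.215, 0.008]
contact_force: [-0.7, 0.3, -1.1]
gripper_width: 0.0001
grasp_force: 0.0
```

```bash
python3 - <<'E'
from h import *
s=manip.sense();print(s['position'],s['contact_force'])
c=cam('top');w=cloud(c);save('t3',c['img']);np.save('/tmp/w3',w)
cw=cam('wrist');save('w3',cw['img']);np.save('/tmp/ww3',cloud(cw))
cs=cam('side');save('s3',cs['img'][180:330,270:450].repeat(4,0).repeat(4,1));np.save('/tmp/ws3',cloud(cs))
E
```

```text
[0.53150415 0.05051379 0.15968768] [-0.67482577  0.31322501 -1.10403537]
```

View pics/w3.png

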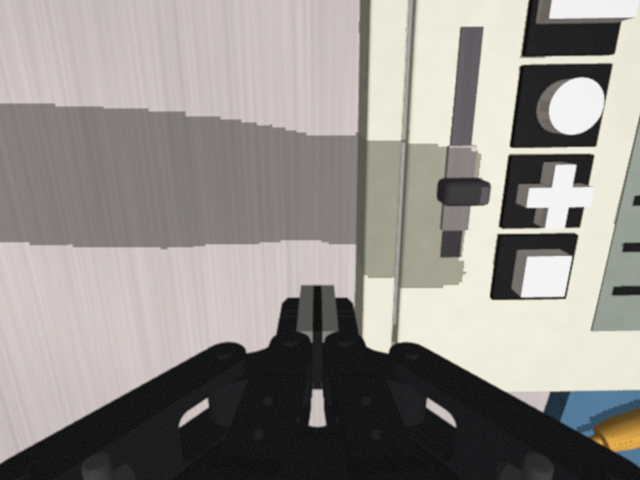

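View pics/s3.png

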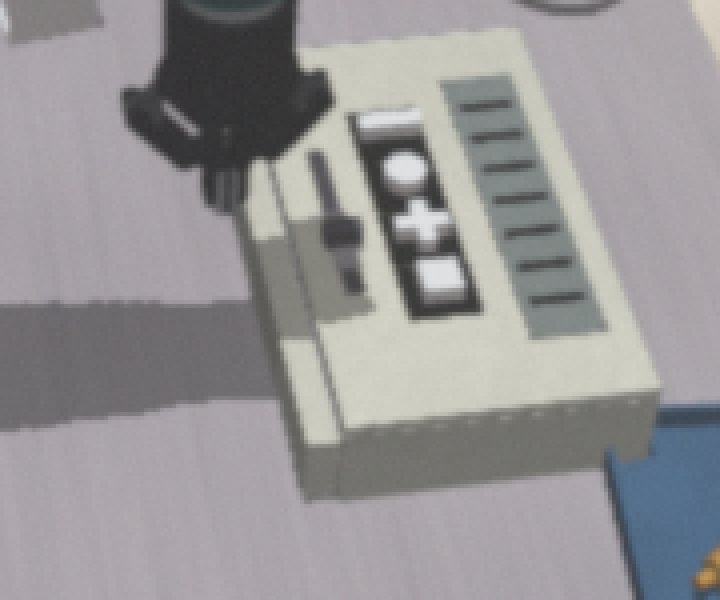

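```bash
python3 - <<'E'
from h import *
for n,f in(('top','/tmp/w3.npy'),('wrist','/tmp/ww3.npy'),('side','/tmp/ws3.npy')):
    w=np.load(f)
    m=(w[...,2]>.083)&(w[...,2]<.102)&(w[...,0]>.59)&(w[...,0]<.69)&(w[...,1]>-.02)&(w[...,1]<.215)
    k,l,st,ce=cv2.connectedComponentsWithStats(m.astype(np.uint8));print(n)
    for i in range(1,k):
        if st[i,4]<25: continue
        p=w[l==i];p=p[p[:,2]>np.percentile(p[:,2],70)-.004]
        r=cv2.minAreaRect((p[:,:2]*1000).astype(np.float32));print(np.round(r[0],1),np.round(r[1],1),round(r[2]),np.percentile(p[:,2],60).round(4),ce[i].round())
E
```

```text
top
[662.2 176.6] [42.8 14.2] 1 0.093 [263. 178.]
[662. 129.] [27.1 25.5] 76 0.0932 [288. 177.]
wrist
[663.8 174.1] [ 8.7 43.7] 89 0.0916 [588.  10.]
[664.4 129.4] [27.7 29.1] 81 0.0916 [572. 105.]
[665.1  81.4] [33.3 33.4] 47 0.0915 [556. 195.]
[612.7  83.7] [25.8 14.2] 1 0.0937 [465. 192.]
[665.7  33.7] [27.5 27.5] 1 0.0915 [543. 273.]
side
[663.3 177.8] [43.2 19.2] 5 0.0935 [366. 211.]
[663.9 131.7] [26.8 32.5] 5 0.0933 [371. 223.]
[664.2  81. ] [28.9 30.8] 45 0.094 [375. 236.]
[611.8  82.6] [25.  16.2] 2 0.0957 [355. 237.]
[664.9  32.4] [26.7 31.5] 3 0.0948 [379. 249.]
```

Call:
{"fn": "arm_command", "kwargs": {"targets": [{"tx": 0, "ty": 0.8, "tz": 0, "wx": 0, "wy": 0, "wz": 0, "jaw": -1}, {"tx": -0.1, "ty": 0.8, "tz": 0, "wx": 0, "wy": 0, "wz": 0, "jaw": -1}, {"tx": 0, "ty": 0, "tz": 0.6, "wx": 0, "wy": 0, "wz": 0, "jaw": -1}, {"tx": 0, "ty": 0, "tz": 0, "wx": 0, "wy": 0, "wz": 0, "jaw": -1}]}}

```text
time: 34.12
position: [0.6049, 0.0488, 0.1221]
tcp_rot: [-2.213, -2.22, 0.009]
contact_force: [-0.4, 0.1, 0.2]
gripper_width: -0.0001
grasp_force: 0.0
```

Call:
{"fn": "arm_command", "kwargs": {"targets": [{"tx": -0.05, "ty": 0.08, "tz": 0.5, "wx": 0, "wy": 0, "wz": 0, "jaw": -1}, {"tx": 0, "ty": 0, "tz": 0.2, "wx": 0, "wy": 0, "wz": 0, "jaw": -1}, {"tx": 0, "ty": 0, "tz": 0, "wx": 0, "wy": 0, "wz": 0, "jaw": -1}]}}

```text
time: 34.5
position: [0.6108, 0.0458, 0.0906]
tcp_rot: [-2.217, -2.223, 0.003]
contact_force: [-0.6, 0.2, -0.6]
gripper_width: -0.0002
grasp_force: 0.0
```

Call:
{"fn": "arm_command", "kwargs": {"targets": [{"tx": 0, "ty": 0, "tz": 0.13, "wx": 0, "wy": 0, "wz": 0, "jaw": -1}, {"tx": 0.2, "ty": 0, "tz": 0, "wx": 0, "wy": 0, "wz": 0, "jaw": -1}, {"tx": 0.25, "ty": 0, "tz": 0, "wx": 0, "wy": 0, "wz": 0, "jaw": -1}, {"tx": 0.25, "ty": 0, "tz": 0, "wx": 0, "wy": 0, "wz": 0, "jaw": -1}, {"tx": 0.25, "ty": 0, "tz": 0, "wx": 0, "wy": 0, "wz": 0, "jaw": -1}]}}

```text
time: 35.12
position: [0.6121, 0.0936, 0.0852]
tcp_rot: [2.218, 2.224, -0.0]
contact_force: [-0.6, -0.4, 2.2]
gripper_width: 0.0003
grasp_force: 1.0
```

Call:
{"fn": "arm_command", "kwargs": {"targets": [{"tx": 0.2, "ty": 0, "tz": 0, "wx": 0, "wy": 0, "wz": 0, "jaw": -1}, {"tx": 0.15, "ty": 0, "tz": 0, "wx": 0, "wy": 0, "wz": 0, "jaw": -1}, {"tx": 0.1, "ty": 0, "tz": 0, "wx": 0, "wy": 0, "wz": 0, "jaw": -1}, {"tx": 0, "ty": 0, "tz": 0, "wx": 0, "wy": 0, "wz": 0, "jaw": -1}]}}

```text
time: 35.62
position: [0.612, 0.1134, 0.0849]
tcp_rot: [2.218, 2.22, -0.006]
contact_force: [-1.2, -7.6, 2.9]
gripper_width: 0.0001
grasp_force: 3.4
```

Call:
{"fn": "arm_command", "kwargs": {"targets": [{"tx": 0.06, "ty": 0, "tz": 0, "wx": 0, "wy": 0, "wz": 0, "jaw": -1}, {"tx": 0, "ty": 0, "tz": 0, "wx": 0, "wy": 0, "wz": 0, "jaw": -1}, {"tx": -0.3, "ty": 0, "tz": 0, "wx": 0, "wy": 0, "wz": 0, "jaw": -1}, {"tx": -0.3, "ty": 0, "tz": -0.8, "wx": 0, "wy": 0, "wz": 0, "jaw": -1}, {"tx": 0, "ty": 0, "tz": 0, "wx": 0, "wy": 0, "wz": 0, "jaw": -1}]}}

```text
time: 36.25
position: [0.6152, 0.0879, 0.1282]
tcp_rot: [2.218, 2.22, 0.01]
contact_force: [0.7, 0.8, 0.8]
gripper_width: -0.0001
grasp_force: 0.0
```

```bash
python3 - <<'E'
from h import *
s=manip.sense();print(s['position'],s['contact_force'])
for n in('wrist','side'):
    c=cam(n);w=cloud(c);save(n+'4',c['img'])
    m=(w[...,2]>.083)&(w[...,2]<.102)&(w[...,0]>.59)&(w[...,0]<.69)&(w[...,1]>-.02)&(w[...,1]<.215)
    k,l,st,ce=cv2.connectedComponentsWithStats(m.astype(np.uint8));print(n)
    for i in range(1,k):
        if st[i,4]<25: continue
        p=w[l==i];p=p[p[:,2]>np.percentile(p[:,2],70)-.004]
        r=cv2.minAreaRect((p[:,:2]*1000).astype(np.float32));print(np.round(r[0],1),np.round(r[1],1),np.percentile(p[:,2],60).round(4),ce[i].round())
E
```

```text
[0.61518296 0.08789981 0.12819574] [0.74325555 0.76844422 0.80713988]
wrist
[663.7 177.4] [42.5 14.1] 0.0916 [427.  77.]
[664.4 129.5] [27.9 28. ] 0.0916 [420. 184.]
[612.2 129.7] [25.8 14.1] 0.0938 [311. 184.]
[664.9  81.7] [32.7 33.3] 0.0915 [414. 276.]
[665.7  43.2] [26.7  9.7] 0.0911 [409. 338.]
side
[666.3 102.7] [83.9 37.3] 0.0939 [373. 230.]
[604.3 126.6] [19.  10.7] 0.0951 [349. 225.]
[664.9  34.6] [26.3 28.7] 0.0936 [380. 249.]
```

View pics/wrist4.png

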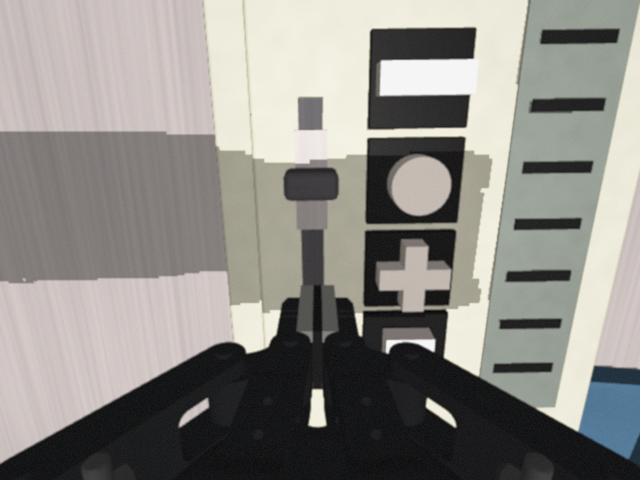

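Call:
{"fn": "arm_command", "kwargs": {"targets": [{"tx": 0, "ty": -0.05, "tz": 0.5, "wx": 0, "wy": 0, "wz": 0, "jaw": -1}, {"tx": 0, "ty": 0, "tz": 0.28, "wx": 0, "wy": 0, "wz": 0, "jaw": -1}, {"tx": 0.3, "ty": 0, "tz": 0, "wx": 0, "wy": 0, "wz": 0, "jaw": -1}, {"tx": 0.2, "ty": 0, "tz": 0, "wx": 0, "wy": 0, "wz": 0, "jaw": -1}, {"tx": 0, "ty": 0, "tz": 0, "wx": 0, "wy": 0, "wz": 0, "jaw": -1}]}}

```text
time: 36.98
position: [0.6095, 0.1133, 0.0859]
tcp_rot: [2.217, 2.223, -0.004]
contact_force: [-0.8, -3.9, -3.6]
gripper_width: 0.0001
grasp_force: 1.9
```

Call:
{"fn": "arm_command", "kwargs": {"targets": [{"tx": 0.12, "ty": 0, "tz": 0, "wx": 0, "wy": 0, "wz": 0, "jaw": -1}, {"tx": 0.1, "ty": 0, "tz": 0, "wx": 0, "wy": 0, "wz": 0, "jaw": -1}, {"tx": 0, "ty": 0, "tz": 0, "wx": 0, "wy": 0, "wz": 0, "jaw": -1}]}}

```text
time: 37.35
position: [0.6094, 0.1138, 0.0861]
tcp_rot: [2.213, 2.205, -0.028]
contact_force: [-1.7, -27.7, 0.1]
gripper_width: -0.0
grasp_force: 13.9
```

Call:
{"fn": "arm_command", "kwargs": {"targets": [{"tx": -0.4, "ty": 0, "tz": 0, "wx": 0, "wy": 0, "wz": 0, "jaw": -1}, {"tx": 0, "ty": 0, "tz": -0.8, "wx": 0, "wy": 0, "wz": 0, "jaw": -1}, {"tx": 0.3, "ty": 0.5, "tz": 0, "wx": 0, "wy": 0, "wz": 0, "jaw": -1}, {"tx": 0.2, "ty": 0.5, "tz": 0, "wx": 0, "wy": 0, "wz": 0, "jaw": -1}, {"tx": 0, "ty": 0, "tz": 0, "wx": 0, "wy": 0, "wz": 0, "jaw": -1}]}}

```text
time: 37.98
position: [0.6617, 0.1309, 0.1269]
tcp_rot: [2.217, 2.224, 0.006]
contact_force: [-0.3, 0.5, 0.1]
gripper_width: -0.0001
grasp_force: 0.0
```

Call:
{"fn": "arm_command", "kwargs": {"targets": [{"tx": 0, "ty": 0, "tz": 0.4, "wx": 0, "wy": 0, "wz": 0, "jaw": -1}, {"tx": 0, "ty": 0, "tz": 0.2, "wx": 0, "wy": 0, "wz": 0, "jaw": -1}, {"tx": 0, "ty": 0, "tz": 0.16, "wx": 0, "wy": 0, "wz": 0, "jaw": -1}, {"tx": 0, "ty": 0, "tz": 0.06, "wx": 0, "wy": 0, "wz": 0, "jaw": -1}, {"tx": 0, "ty": 0, "tz": 0, "wx": 0, "wy": 0, "wz": 0, "jaw": -1}]}}

```text
time: 38.6
position: [0.6572, 0.1292, 0.0873]
tcp_rot: [-2.218, -2.222, 0.004]
contact_force: [-9.4, -0.2, 15.9]
gripper_width: -0.0001
grasp_force: 8.2
```

Call:
{"fn": "arm_command", "kwargs": {"targets": [{"tx": 0, "ty": 0, "tz": 0, "wx": 0, "wy": 0, "wz": 0, "jaw": -1}, {"tx": 0, "ty": 0, "tz": -0.9, "wx": 0, "wy": 0, "wz": 0, "jaw": -1}, {"tx": -0.95, "ty": 0.05, "tz": 0, "wx": 0, "wy": 0, "wz": 0, "jaw": -1}, {"tx": -0.95, "ty": 0.05, "tz": 0, "wx": 0, "wy": 0, "wz": 0, "jaw": -1}, {"tx": 0, "ty": 0, "tz": 0, "wx": 0, "wy": 0, "wz": 0, "jaw": -1}]}}

```text
time: 39.22
position: [0.6645, 0.0313, 0.1295]
tcp_rot: [2.224, 2.219, -0.001]
contact_force: [-0.3, 0.6, 0.7]
gripper_width: -0.0003
grasp_force: 0.0
```

Call:
{"fn": "arm_command", "kwargs": {"targets": [{"tx": 0.03, "ty": 0, "tz": 0.4, "wx": 0, "wy": 0, "wz": 0, "jaw": -1}, {"tx": 0, "ty": 0, "tz": 0.24, "wx": 0, "wy": 0, "wz": 0, "jaw": -1}, {"tx": 0, "ty": 0, "tz": 0.16, "wx": 0, "wy": 0, "wz": 0, "jaw": -1}, {"tx": 0, "ty": 0, "tz": 0.07, "wx": 0, "wy": 0, "wz": 0, "jaw": -1}, {"tx": 0, "ty": 0, "tz": 0, "wx": 0, "wy": 0, "wz": 0, "jaw": -1}]}}

```text
time: 39.85
position: [0.663, 0.0371, 0.0874]
tcp_rot: [-2.216, -2.223, 0.003]
contact_force: [-6.1, 1.3, 10.4]
gripper_width: 0.0003
grasp_force: 5.3
```

Call:
{"fn": "arm_command", "kwargs": {"targets": [{"tx": 0, "ty": 0, "tz": 0, "wx": 0, "wy": 0, "wz": 0, "jaw": -1}, {"tx": 0, "ty": 0, "tz": -0.9, "wx": 0, "wy": 0, "wz": 0, "jaw": -1}, {"tx": 0.93, "ty": 0, "tz": 0, "wx": 0, "wy": 0, "wz": 0, "jaw": -1}, {"tx": 0.93, "ty": 0, "tz": 0, "wx": 0, "wy": 0, "wz": 0, "jaw": -1}, {"tx": 0, "ty": 0, "tz": 0, "wx": 0, "wy": 0, "wz": 0, "jaw": -1}]}}

```text
time: 40.48
position: [0.6642, 0.1326, 0.131]
tcp_rot: [-2.213, -2.229, -0.001]
contact_force: [0.3, -0.1, -0.2]
gripper_width: 0.0
grasp_force: 0.0
```

Call:
{"fn": "arm_command", "kwargs": {"targets": [{"tx": -0.05, "ty": 0, "tz": 0.4, "wx": 0, "wy": 0, "wz": 0, "jaw": -1}, {"tx": 0, "ty": 0, "tz": 0.24, "wx": 0, "wy": 0, "wz": 0, "jaw": -1}, {"tx": 0, "ty": 0, "tz": 0.16, "wx": 0, "wy": 0, "wz": 0, "jaw": -1}, {"tx": 0, "ty": 0, "tz": 0.1, "wx": 0, "wy": 0, "wz": 0, "jaw": -1}, {"tx": 0, "ty": 0, "tz": 0, "wx": 0, "wy": 0, "wz": 0, "jaw": -1}]}}

```text
time: 41.1
position: [0.6636, 0.1254, 0.0875]
tcp_rot: [-2.22, -2.222, 0.003]
contact_force: [-5.1, -0.9, 7.9]
gripper_width: -0.0001
grasp_force: 4.4
```

Call:
{"fn": "arm_command", "kwargs": {"targets": [{"tx": 0, "ty": 0, "tz": 0, "wx": 0, "wy": 0, "wz": 0, "jaw": -1}, {"tx": 0, "ty": 0, "tz": -0.9, "wx": 0, "wy": 0, "wz": 0, "jaw": -1}, {"tx": 0.52, "ty": 0, "tz": 0, "wx": 0, "wy": 0, "wz": 0, "jaw": -1}, {"tx": 0.52, "ty": 0, "tz": 0, "wx": 0, "wy": 0, "wz": 0, "jaw": -1}, {"tx": 0, "ty": 0, "tz": 0, "wx": 0, "wy": 0, "wz": 0, "jaw": -1}]}}

```text
time: 41.72
position: [0.6646, 0.1794, 0.1313]
tcp_rot: [2.217, 2.225, 0.001]
contact_force: [0.3, -0.8, 0.4]
gripper_width: 0.0002
grasp_force: 0.0
```

Call:
{"fn": "arm_command", "kwargs": {"targets": [{"tx": -0.01, "ty": 0, "tz": 0.4, "wx": 0, "wy": 0, "wz": 0, "jaw": -1}, {"tx": 0, "ty": 0, "tz": 0.24, "wx": 0, "wy": 0, "wz": 0, "jaw": -1}, {"tx": 0, "ty": 0, "tz": 0.16, "wx": 0, "wy": 0, "wz": 0, "jaw": -1}, {"tx": 0, "ty": 0, "tz": 0.1, "wx": 0, "wy": 0, "wz": 0, "jaw": -1}, {"tx": 0, "ty": 0, "tz": 0, "wx": 0, "wy": 0, "wz": 0, "jaw": -1}]}}

```text
time: 42.35
position: [0.6635, 0.177, 0.0875]
tcp_rot: [-2.22, -2.223, 0.003]
contact_force: [-4.8, -1.8, 8.5]
gripper_width: -0.0001
grasp_force: 4.2
```

Call:
{"fn": "arm_command", "kwargs": {"targets": [{"tx": 0, "ty": 0, "tz": 0, "wx": 0, "wy": 0, "wz": 0, "jaw": -1}, {"tx": 0, "ty": 0, "tz": -0.9, "wx": 0, "wy": 0, "wz": 0, "jaw": -1}, {"tx": 0, "ty": 0, "tz": -1, "wx": 0, "wy": 0, "wz": 0, "jaw": -1}, {"tx": 0, "ty": 0, "tz": 0, "wx": 0, "wy": 0, "wz": 0, "jaw": -1}]}}

```text
time: 42.85
position: [0.6685, 0.1784, 0.1873]
tcp_rot: [2.215, 2.219, 0.015]
contact_force: [0.2, -0.0, -0.3]
gripper_width: 0.0003
grasp_force: 0.0
```

```bash
python3 - <<'E'
from h import *
c=cam('side');save('end',c['img'])
E
```

```text
(no output)
```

View pics/end.png

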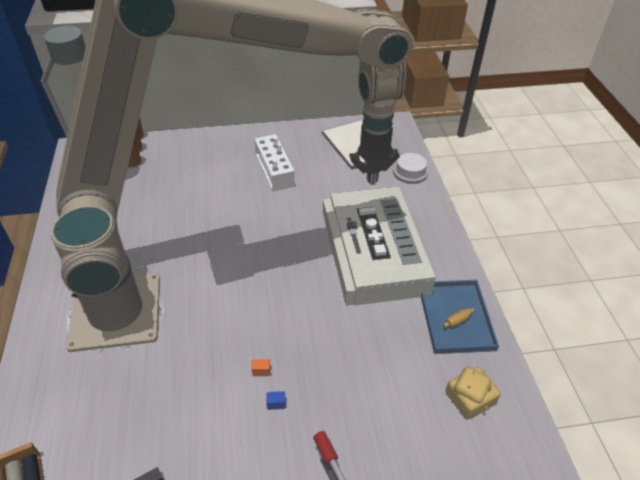

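The tray is shut, the bolt grip at (351,224) is at the left, the keys are up at (370,235), no specimens remain on the bench and the rack at (274,160) hasn't moved.

```bash
python3 -c "
from station import manip
print(manip.sign_off())"
```

```text
the job is handed in; nothing more can be done
None
```

I put all five specimens in the tray (three plugs in the left bay, two blocks in the right), shut and bolted it, pressed round, square, round, bar, and handed the job in at about 43 s; no verdict came back.

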